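# Clamp a strip in the riveting jig

### The arm

A 6-joint arm with a two-finger parallel gripper is mounted at the origin on the work surface. World frame = base frame: x ahead of the robot, y to its left, z up, the work surface at z = 0. Lengths are in m, angles in rad, forces in N, time in s.
With the tool pointing down it reaches from about 0.375 to 0.975 m from the base axis. Payload 3.8 kg.
Tool frame: the origin (TCP) lies midway between the tips of the shut fingers; the grasp point (between the pads) lies 19 mm behind it; z points along the fingers, y is the line along which they close (so a half turn about z gives the same grasp; the last joint's range is limited). The gripper opens to 85 mm and grips with 20 to 120 N. Pads are 22 mm wide; open, the fingers measure 114 mm over their backs; the gripper's body (76 mm by 85 mm) begins 54 mm behind the grasp point. The pads swing forward as they close: fully open they stand 13 mm farther back than shut.
Start: joints at [1.139, 0.264, 1.604, -0, 1.274, -0.037], TCP at [0.26, 0.623, 0.231] pointing down, gripper open.
Joint ranges: [-2.63, 2.63], [-0.94, 2.18], [0.31, 2.57], [-1.31, 4.45], [0, 2.66], [-2.55, 2.55]. Speed limits (rad/s): [2.57, 2.57, 3.14, 3.14, 3.14, 3.14].

### API

Orientations are given as a rotation vector (axis times angle).
In Python, from workcell import read_state, vision, ticket gives the robot as it stands. The module is installed in compiled form; this text tells all that it offers.
- The arm moves only by the tool jog_arm, never from a script. Its arguments are lists of equal length, an entry for each row: "turn": the turn, a rotation vector about the tool's x, y, z in rad, a list of three; "delta_pos": the shift along the tool's x, y, z in m, a list of three; "gripper": the finger opening in m, from 0 to 0.0854. In form: {"turn": [[rx, ry, rz], ...], "delta_pos": [[dx, dy, dz], ...], "gripper": [gripper, ...]}. A call has 1 to 20 rows; each row shifts and turns the commanded pose from where the row before left it, along the tool's axes as they then stand; what a row does not reach is not made up. A row lasts 1/12 s, in which the tool goes at most 41.7 mm and 7.16 degrees, less where a joint would pass 70% of its speed; a pose out of reach is approached as far as the arm can. A call with a gripper value outside its range is refused whole. The fingers move at their own pace and stop on an object; "grip_force" is the grip in N (left out, the last holds). Time passes only in rows, so rows that do not move let the fingers close. It gives the time, the measured TCP pose, the force, the opening and the grip force at its end, in the units of the state.
- read_state(): the state, without advancing time (a new reading comes with each control period).
- vision.read_camera(name): name is "side" or "top" or "wrist"; returns the picture (384x512x3 uint8, red, green, blue); there is no depth.
- vision.calibration(name): a dict with "vfov" (degrees; the focal length in pixels is half the picture's height over the tangent of half this angle, whatever the lens; pixels are square), "cx", "cy" (the principal point, pixels), "dist" ([k1, k2, p1, p2, k3] as OpenCV has them; the pictures are not rectified), "R" (3x3) and "t" (3): a world point X has camera coordinates R X + t; the wrist camera has in their place "mount" (4x4, takes a point from camera to tool coordinates, whose origin is the TCP and whose axes are the flange's). Camera axes: x right, y down, z forward; pixel columns grow to the right and rows downward; lengths in m; the calibration is good to about 2 mm. A picture is of the moment at which its call begins: read the wrist's pose just before it. calibration takes no time and is no camera call.
- ticket.finish_job(): hands the job in; it is judged then, once.
The state is a dict: "time": time; "q": joint angles; "joint_vel": joint speeds; "joint_torque": joint torques, N m; "tool_pos": TCP position; "tcp_rot": TCP orientation; "wrist_force": force on the tool from outside, world axes, zero at the start; "torque": the same for the moment, N m; "width": opening from 0.0 (shut) to 1.0 (fully open); "grip_force": force on a finger pad.
Only numpy, scipy, OpenCV 4.12 (cv2) and the standard library are available. Lean on these libraries where they do the work, as an engineer would, in place of code of your own. Each camera call takes 0.05 s, during which the arm holds its last target. There are 200 camera calls.

### The job

Lift the sprung clip of the riveting jig until it stays up, slide the steel strip, holed end first, along the bed beneath it until it lies flat, flush along the side fence, has pushed the end stop's little pin fully in and bears lightly but firmly (about 5 N) against the stop itself. Then take the clip by its bar and lower it onto the strip under control, without letting it snap down, and let go; do not ram anything and leave the other things on the bench where they are.

Things in the scene. Friction and masses are not known exactly. Their poses are not given: they have to be found in the camera images.
- jig: Riveting jig fixed to the bench: block 196 x 46, 30 high, flat steel bed on top (z = 30). Origin: on the table on the strip's middle line, below the fence's inner end. +x: the way the strip slides in, from the bed's open front end (x = -116) to the stop and on to x = +80; +y towards the fence; z up. Clip hinge: axis along y at x = +25, z = 46, between cheeks that rise to z = 54. The -y side is open.
- stop: End stop on the bed: a dark steel block, 24 wide (y) x 8 high, clamped anywhere along a keeper; a thin brass pin stands out of its face towards -x. Origin and axes are those of the fixed keeper (jig x = 0, y = 0, z = 30) and do NOT show where the block is set: its face lies at jig x = -16 to 0, unmeasured; find it by feel. The strip's holed end goes against it.
- fence: Side fence: dark steel bar on the bed, 80 long x 8 thick x 10 high, from jig x = -80 to 0. The strip's long edge goes against its face that looks to -y; the strip's middle line is then at jig y = 0. Origin: foot of that face, mid length (jig x = -40, y = +12, z = 30). Axes as the jig's.
- pin (a joint): Travel of the brass pin (5 diameter) in the stop's face, m: 0 = stands out 5 mm, 0.005 = pushed in flush by the strip's end. Very weak spring (under 0.4 N): the force felt rises only when the strip meets the block itself.
- clip (a joint): Opening angle of the clip, rad: 0 = nose bar on the bare bed, about 0.07 = on the strip, 1.15 = fully up. Over-centre spring: below 0.5 it pulls the clip down (4 N at the bar when down), above 0.5 it pushes it up and holds it there (5 N at the bar to push it down from fully up). Let go below 0.5 it snaps down. Clip arm: steel plate 18 wide from the hinge to the nose bar.
- clip_bar: Nose bar and handle of the clip in one: round steel bar, 10 diameter, along jig y across the end of the clip's arm, 86 from the hinge axis. Its inner end presses the strip; its outer part sticks out 52 past the jig's -y side, with a 13 mm ball at the end, to be pinched from above, fingers either side in jig x. Origin: on its axis in mid handle (jig x = -60, y = -50, z = 35 at angle 0). Turns with the clip.
- strip: Flat steel strip, 170 long (x) x 24 wide (y) x 6 thick, about 0.18 kg, with an 8 x 8 mm square hole 16 mm from its +x end, the end that goes in first. Origin: centre of its underside. Starts flat on the wooden rest, holed end roughly away from the robot.
- strip_end (a point): Middle of the strip's holed end face (strip x = +85, mid thickness).
- strip_grip (a point): A point on the strip's middle line, 50 mm from its centre towards the plain end, mid thickness: free of the rest's bearers, and 19 mm or more outside the front end of the jig's bed when the strip is home. Room for fingers on both long sides.
- rest: Fixed wooden rest, 170 x 50, left or right of the jig; the strip lies on its two cross bearers, 30 high, which cover x = -86 to -74 and x = 48 to 62; the base between them is 8 high. Origin: centre of its underside.
- spool: Bystander, leave alone: small wooden thread spool, 36 dia x 42 high mm. Origin at its underside or middle.
- jar: Bystander, leave alone: closed glass jar, 60 dia x 75 high mm. Origin at its underside or middle.
- screwdriver: Bystander, leave alone: wooden-handled screwdriver lying flat, 180 long mm. Origin at its underside or middle.
- ferrule: Bystander, leave alone: turned brass end cap standing on its wide end, 26 dia x 45 high mm. Origin at its underside or middle.
- wood_block: Bystander, leave alone: offcut of dark wood, 60 x 40 x 28 mm. Origin at its underside or middle.
- hammer: Bystander, leave alone: small hammer lying flat, 240 long mm. Origin at its underside or middle.
There are look-alikes about, which are no part of the job. There is more than one size of the jig; the one meant has the size given above.

How it is judged:
On the way, in this order (a step that is already met when the one before it is completed fails the run):
1. the clip is lifted until it stays up (value of joint clip above 0.9 rad), for 0.2 s.
2. beneath the raised clip, the strip lies flat in the corner of fence and stop and bears against the stop (2 to 12 N) (value of joint pin above 0.0035 m and y of strip_end in the frame of jig between -0.002 and 0.002 m and y of strip_grip in the frame of jig between -0.005 and 0.005 m and z of strip_end in the frame of jig between 0.03 and 0.0355 m and z of strip_grip in the frame of jig between 0.029 and 0.037 m and value of joint clip above 0.8 rad and contact force between strip and stop above 2 N), for 0.1 s.
At the end, for the whole second after the job is handed in: The strip lies flat on the bed, its holed end holding the stop's pin in to within 1.5 mm of flush and lying within 2 mm of the fence's line, its tail within 5 mm of that line, at rest; the clip is down on it (0.03 to 0.12 rad) and its nose bar presses it with more than 1 N (value of joint pin above 0.0035 m and y of strip_end in the frame of jig between -0.002 and 0.002 m and y of strip_grip in the frame of jig between -0.005 and 0.005 m and z of strip_end in the frame of jig between 0.03 and 0.0355 m and z of strip_grip in the frame of jig between 0.029 and 0.037 m and value of joint clip between 0.03 and 0.12 rad and contact force between clip_bar and strip above 1 N and linear speed of strip below 0.01 m/s); the robot touches nothing.
It fails at once if the strip is rammed against the end stop (over 12 N) (contact force between strip and stop above 12 N).
It fails at once if the strip is rammed against the side fence (over 12 N) (contact force between strip and fence above 12 N).
It fails at once if the clip is let snap down by its spring (falls faster than 4 rad/s) instead of being lowered (velocity of joint clip below -4 rad/s).
It fails at once if the clip is pressed hard onto the strip (over 25 N) (contact force between clip_bar and strip above 25 N).
It fails at once if one of the other things on the bench is moved by more than 20 mm (distance of any of spool, jar, screwdriver, ferrule, wood_block, hammer from where it was at the start of the episode above 0.02 m).
It also fails if it takes over 72 s, if anything falls off the work surface, if the arm or the gripper's body presses on something with over 40 N, if the wrist force passes 120 N, or if a joint passes its speed limit or range.

## Working session

There is one attempt and no reset: what is moved stays moved. The work goes in short steps, Python scripts to look and compute and a tool call to move; the robot and the scene stay as the last step left them, time stands still between calls to the robot, and variables do not carry over. Pictures are saved under pics/ and viewed, at most 10 in all, crops included, and the job is handed in when it is done.

Besides the shell and the picture viewer there is one more tool, called after ">>>" as name(argument=value, ...), one argument or row to a line, values as JSON. jog_arm: Moves the arm, as the interface text tells. Its arguments: {"type":"object","properties":{"turn":{"type":"array","items":{"type":"array","items":{"type":"number"}}},"delta_pos":{"type":"array","items":{"type":"array","items":{"type":"number"}}},"gripper":{"type":"array","items":{"type":"number"}},"grip_force":{"type":"number"}},"required":["turn","delta_pos","gripper"]}

```bash
mkdir -p pics
cat > h.py <<'E'
import numpy as np, cv2
from workcell import read_state, vision, ticket
from scipy.spatial.transform import Rotation as Ro
def K(c):
    f=192/np.tan(np.radians(c["vfov"])/2); return np.array([[f,0,c["cx"]],[0,f,c["cy"]],[0,0,1.]])
def pose(name,s=None):
    c=vision.calibration(name)
    if name=="wrist":
        T=np.eye(4);T[:3,:3]=Ro.from_rotvec(s["tcp_rot"]).as_matrix();T[:3,3]=s["tool_pos"]
        M=np.linalg.inv(T@np.array(c["mount"])); return c,M[:3,:3],M[:3,3]
    return c,np.array(c["R"]),np.array(c["t"])
def ray(name,px,z,s=None):
    """pixels -> world points on plane z"""
    c,R,t=pose(name,s)
    u=cv2.undistortPoints(np.array(px,float).reshape(-1,1,2),K(c),np.array(c["dist"],float)).reshape(-1,2)
    d=np.c_[u,np.ones(len(u))]@R; o=-R.T@t
    return o+d*((z-o[2])/d[:,2])[:,None]
def proj(name,X,s=None):
    c,R,t=pose(name,s)
    return cv2.projectPoints(np.array(X,float).reshape(-1,1,3),cv2.Rodrigues(R)[0],t,K(c),np.array(c["dist"],float))[0].reshape(-1,2)
def snap(name,fn):
    s=read_state(); im=vision.read_camera(name); cv2.imwrite("pics/"+fn+".png",im[:,:,::-1]); return s,im
E
python3 - <<'E'
from h import *
s,a=snap("top","top0"); _,b=snap("side","side0")
c=np.vstack([a,b]); 
cv2.imwrite("pics/top1.png",cv2.resize(a,(768,576),interpolation=cv2.INTER_CUBIC)[:,:,::-1])
cv2.imwrite("pics/side1.png",cv2.resize(b,(768,576),interpolation=cv2.INTER_CUBIC)[:,:,::-1])
for n in("top","side"):
    c,R,t=pose(n); print(n,c["vfov"],-R.T@t,R[2])
print(s); print(vision.calibration("wrist"))
E
```

```text
top 56.572904993590996 [ 0.39760359 -0.01867115  0.9759202 ] [ 0.22706034  0.01997149 -0.97367589]
side 42.01369260589814 [0.3310908  0.83713648 0.89046737] [ 0.21491223 -0.70358388 -0.67733482]
{'time': 0.0, 'q': array([ 1.13907828e+00,  2.64762206e-01,  1.60537425e+00,  2.09555691e-05,
        1.27369365e+00, -3.68904296e-02]), 'joint_vel': array([ 9.04187992e-04, -5.48338912e-04, -8.48021024e-06, -3.17066944e-04,
        8.32669171e-04, -9.49121503e-05]), 'joint_torque': array([ 1.83293494e-03, -5.15102971e+01, -3.67319655e+01,  1.79029457e-04,
        1.24689043e-02, -8.35803746e-06]), 'tool_pos': array([0.25932228, 0.62240954, 0.22995579]), 'tcp_rot': array([-0.61607663, -3.08004162,  0.00341066]), 'wrist_force': array([-0.88075578,  0.08826545,  0.25557355]), 'torque': array([ 0.01033737, -0.00308106,  0.01334647]), 'grip_force': 0.0, 'width': 1.0016651886423205}
{'vfov': 67.94509661113125, 'cx': 255.36603903832506, 'cy': 190.2963296269962, 'dist': array([-0.053459,  0.      ,  0.      ,  0.      ,  0.      ]), 'mount': array([[ 1.68626712e-04, -9.53618659e-01, -3.01017316e-01,
         7.57222704e-02],
       [ 9.99999678e-01, -7.52668163e-05,  7.98633451e-04,
         8.00334951e-04],
       [-7.84248375e-04, -3.01017354e-01,  9.53618340e-01,
        -1.42176239e-01],
       [ 0.00000000e+00,  0.00000000e+00,  0.00000000e+00,
         1.00000000e+00]])}
```

View pics/top1.png

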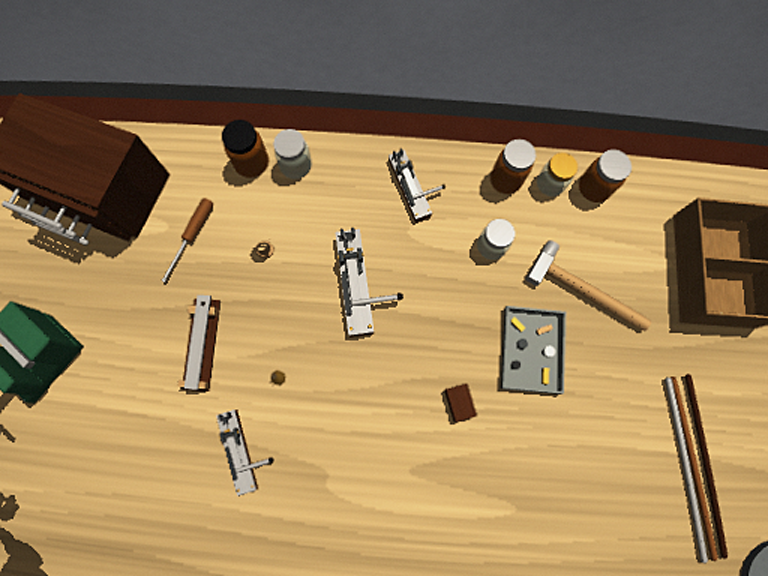

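View pics/side1.png

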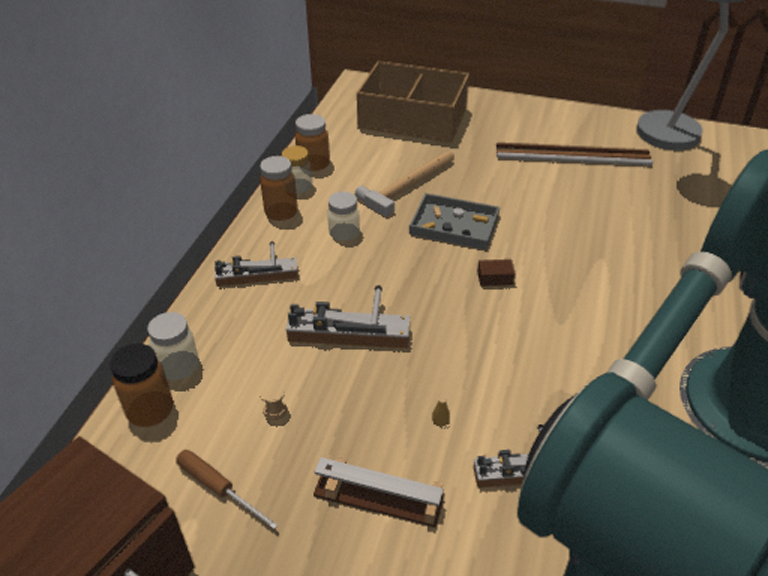

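Top view: strip on its rest is at about (200,343), and spool (262,250), ferrule (278,377), screwdriver (190,240), wood block (459,403), jar (498,238) and hammer are clear of it. The jig look-alikes are the large one at (355,285) and the small ones at (410,185) and (238,452). I'll check their sizes and take one close crop.

Run:
```python
from h import *
a=cv2.imread("pics/top0.png")
P=lambda *p: np.array(p)/1.5
g=lambda n,p,z: print(n,ray("top",p,z).round(4).tolist())
A=P((344,336),(374,334),(337,232),(402,296)); g("A",A[:2],.03); g("Afar",A[2:3],.05); g("ball",A[3:],.035)
r=ray("top",A,.03); print("lenA",np.linalg.norm(r[0]-r[2]))
for n,p,q in (("B",(414,222),(391,155)),("C",(239,495),(221,413))):
    r=ray("top",P(p,q),.02); print(n,r.round(3).tolist(),np.linalg.norm(r[0]-r[1]))
g("strip far L,R near L,R",P((197,297),(210,297),(185,391),(197,391)),.036)
x0,y0,w,h=105,140,180,140
c=cv2.resize(a[y0:y0+h,x0:x0+w],None,fx=4,fy=4,interpolation=cv2.INTER_CUBIC); cv2.imwrite("pics/crop.png",c)
```

```text
A [[0.5329, 0.0511, 0.03], [0.5405, -0.002, 0.03]]
Afar [[0.7198, 0.0795, 0.05]]
ball [[0.6124, -0.0471, 0.035]]
lenA 0.19623311580697
B [[0.761, -0.061, 0.02], [0.897, -0.008, 0.02]] 0.14631258728742408
C [[0.245, 0.208, 0.02], [0.381, 0.257, 0.02]] 0.143860725579814
strip far L,R near L,R [[0.5823, 0.3243, 0.036], [0.5841, 0.3002, 0.036], [0.413, 0.321, 0.036], [0.4148, 0.2996, 0.036]]
```

View pics/crop.png

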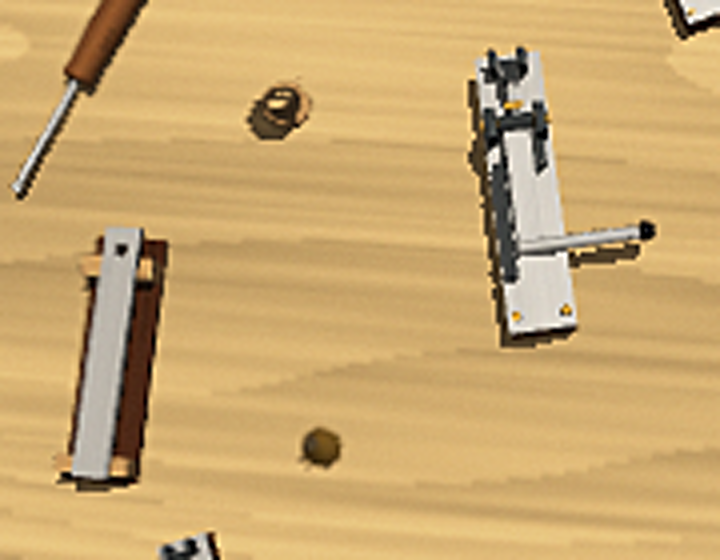

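The 196 mm jig is A, the large one with corners at crop (511,333), (575,327) and (478,58), handle towards −y. The strip is at crop (105,350), with its hole at (121,250) on the far end. Next I compute frames and the move to a hover with the wrist camera.

```bash
cat >> h.py <<'E'
def fit2(model,pts):
    m=np.array(model,float);p=np.array(pts)[:,:2];mc,pc=m.mean(0),p.mean(0)
    H=(m-mc).T@(p-pc); th=np.arctan2(H[0,1]-H[1,0],H[0,0]+H[1,1])
    R=np.array([[np.cos(th),-np.sin(th)],[np.sin(th),np.cos(th)]]); t=pc-R@mc
    return th,t,(p-(m@R.T+t))
def go(target,tx_ang=None):
    """tool-frame shift to target TCP, and yaw needed so that tool y lies at world angle (mod pi)"""
    s=read_state(); R=Ro.from_rotvec(s["tcp_rot"]).as_matrix()
    d=R.T@(np.array(target)-s["tool_pos"]); out="TCP %s shift tool %s"%(s["tool_pos"].round(4),d.round(4))
    if tx_ang is not None:
        ya=np.arctan2(R[1,1],R[0,1]); e=(tx_ang-ya+np.pi/2)%np.pi-np.pi/2; out+=" turn z %.4f (tool)"%(-e)
    print(out, "tilt",R[:,2].round(4),"F",s["wrist_force"].round(2),"t",round(s["time"],2))
E
python3 - <<'E'
from h import *
c=lambda *p: np.array(p)/4+(105,140)
m=[(-.116,.023),(-.116,-.023),(.08,.023),(.08,-.023)]
th,t,e=fit2(m,ray("top",c((511,333),(575,327),(478,58),(540,52)),.03))
print("jig",th,t,(e*1e3).round(1).tolist())
r=ray("top",c((108,229),(142,229),(74,476),(107,478)),.036)
ths,ts,es=fit2([(.085,.012),(.085,-.012),(-.085,.012),(-.085,-.012)],r); print("strip",ths,ts,(es*1e3).round(1).tolist())
R=np.array([[np.cos(th),-np.sin(th)],[np.sin(th),np.cos(th)]])
h=R@[-.060,-.05]+t; print("handle",h, "ball",ray("top",c((648,230)),.035), R@[-.06,-.075]+t)
go([h[0],h[1],.2],th)
E
```

```text
jig 0.20249464937960115 [0.65274351 0.04439717] [[1.1, -1.5], [-0.9, 1.2], [0.7, -0.9], [-0.9, 1.2]]
strip 0.006281076609173044 [0.50152816 0.31049421] [[-1.9, -0.3], [-0.3, 0.1], [0.9, -0.8], [1.3, 0.9]]
handle [ 0.60402511 -0.01664804] ball [[ 0.61177732 -0.04445735  0.035     ]] [ 0.60905296 -0.04113724]
TCP [0.2593 0.6225 0.2301] shift tool [-0.564  -0.4573  0.031 ] turn z 0.9735 (tool) tilt [-8.0e-04 -1.8e-03 -1.0e+00] F [ 0.34 -0.68  0.49] t 0.1
```

>>> jog_arm(
  turn=[
    [0, 0, 0],
    [0, 0, 0],
    [0, 0, 0],
    [0, 0, 0],
    [0, 0, 0],
    [0, 0, 0],
    [0, 0, 0],
    [0, 0, 0],
    [0, 0, 0],
    [0, 0, 0],
    [0, 0, 0],
    [0, 0, 0],
    [0, 0, 0],
    [0, 0, 0],
    [0, 0, 0],
    [0, 0, 0],
    [0, 0, 0],
    [0, 0, 0],
  ],
  delta_pos=[
    [-0.0313, -0.0254, 0.0017],
    [-0.0313, -0.0254, 0.0017],
    [-0.0313, -0.0254, 0.0017],
    [-0.0313, -0.0254, 0.0017],
    [-0.0313, -0.0254, 0.0017],
    [-0.0313, -0.0254, 0.0017],
    [-0.0313, -0.0254, 0.0017],
    [-0.0313, -0.0254, 0.0017],
    [-0.0313, -0.0254, 0.0017],
    [-0.0313, -0.0254, 0.0017],
    [-0.0313, -0.0254, 0.0017],
    [-0.0313, -0.0254, 0.0017],
    [-0.0313, -0.0254, 0.0017],
    [-0.0313, -0.0254, 0.0017],
    [-0.0313, -0.0254, 0.0017],
    [-0.0313, -0.0254, 0.0017],
    [-0.0313, -0.0254, 0.0017],
    [-0.0313, -0.0254, 0.0017],
  ],
  gripper=[0.0854, 0.0854, 0.0854, 0.0854, 0.0854, 0.0854, 0.0854, 0.0854, 0.0854, 0.0854, 0.0854, 0.0854, 0.0854, 0.0854, 0.0854, 0.0854, 0.0854, 0.0854],
)

```text
time: 1.6
tool_pos: [0.604, -0.0176, 0.2001]
tcp_rot: [-0.616, -3.08, 0.0]
wrist_force: [-0.6, 0.1, 0.1]
width: 0.998
grip_force: 0.0
```

>>> jog_arm(
  turn=[
    [0, 0, 0.1217],
    [0, 0, 0.1217],
    [0, 0, 0.1217],
    [0, 0, 0.1217],
    [0, 0, 0.1217],
    [0, 0, 0.1217],
    [0, 0, 0.1217],
    [0, 0, 0.1217],
    [0, 0, 0],
    [0, 0, 0],
    [0, 0, 0],
  ],
  delta_pos=[
    [0, 0, 0],
    [0, 0, 0],
    [0, 0, 0],
    [0, 0, 0],
    [0, 0, 0],
    [0, 0, 0],
    [0, 0, 0],
    [0, 0, 0],
    [0, 0, 0],
    [0, 0, 0],
    [0, 0, 0],
  ],
  gripper=[0.05, 0.05, 0.05, 0.05, 0.05, 0.05, 0.05, 0.05, 0.05, 0.05, 0.05],
)

```text
time: 2.52
tool_pos: [0.6036, -0.0157, 0.2003]
tcp_rot: [-1.982, -2.437, 0.001]
wrist_force: [0.4, 0.2, -0.1]
width: 0.588
grip_force: 0.0
```

Run:
```python
from h import *
go([.604,-.0166,.2],.2025)
s,im=snap("wrist","w1"); cv2.imwrite("pics/w1b.png",cv2.resize(im,(768,576),interpolation=cv2.INTER_CUBIC)[:,:,::-1])
np.save("w1.npy",np.r_[s["tool_pos"],s["tcp_rot"]]); print(s["q"])
```

```text
TCP [ 0.6036 -0.0157  0.2003] shift tool [-0.001   0.0002  0.0003] turn z 0.0029 (tool) tilt [-6.e-04  0.e+00 -1.e+00] F [ 0.38  0.16 -0.06] t 2.52
[-6.71849009e-02  1.52201034e-01  1.79581234e+00 -1.69279199e-05
  1.19421693e+00 -2.72537971e-01]
```

View pics/w1b.png

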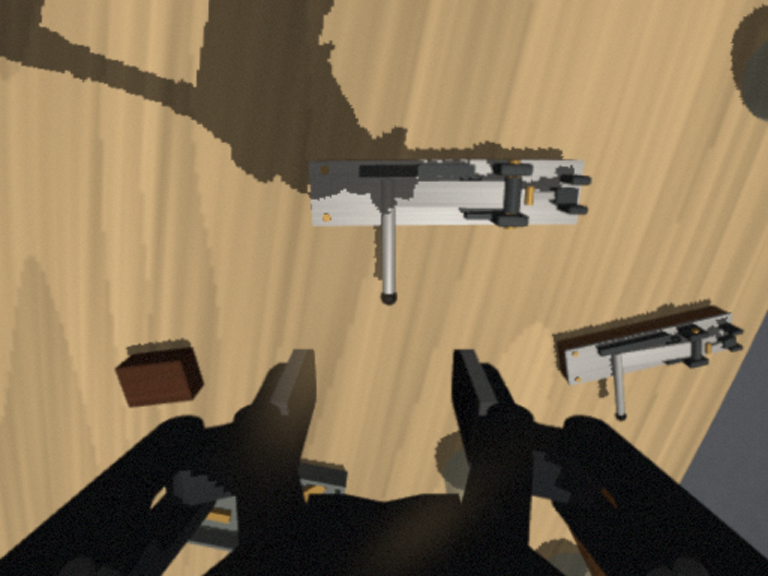

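Wrist view: the jig's top corners are at (309,162), (312,227), (578,225) and (583,160). The handle runs (388,225) to the ball at (389,297). I'll refine the jig frame from this view.

Run:
```python
from h import *
v=np.load("w1.npy"); s=dict(tool_pos=v[:3],tcp_rot=v[3:])
c=lambda *p: np.array(p)/1.5
m=[(-.116,.023),(-.116,-.023),(.08,.023),(.08,-.023)]
th,t,e=fit2(m,ray("wrist",c((309,161),(312,227),(583,160),(578,225)),.03,s))
print("jig",th,t,(e*1e3).round(1).tolist())
b=ray("wrist",c((389,297),(388.5,262)),.035,s)[:,:2]
R=np.array([[np.cos(th),-np.sin(th)],[np.sin(th),np.cos(th)]])
print("ball, mid in jig",((b-t)@R).round(4).tolist())
h=R@[-.060,-.050]+t; print(h); go([h[0],h[1],.2],th)
```

```text
jig 0.21532493253723534 [0.65759245 0.04487   ] [[0.1, 0.6], [-0.1, -0.5], [-1.0, 0.1], [1.0, -0.2]]
ball, mid in jig [[-0.0599, -0.0768], [-0.0601, -0.0493]]
[ 0.60966128 -0.01679524]
TCP [ 0.6037 -0.0156  0.2004] shift tool [-0.0024  0.0056  0.0004] turn z -0.0105 (tool) tilt [-5.e-04  0.e+00 -1.e+00] F [ 0.33 -1.06  0.15] t 2.57
```

>>> jog_arm(
  turn=[
    [0, 0, -0.0105],
    [0, 0, 0],
    [0, 0, 0],
    [0, 0, 0],
    [0, 0, 0],
    [0, 0, 0],
    [0, 0, 0],
    [0, 0, 0],
    [0, 0, 0],
  ],
  delta_pos=[
    [-0.0024, 0.0056, 0],
    [0, 0, 0.03],
    [0, 0, 0.03],
    [0, 0, 0.03],
    [0, 0, 0.03],
    [0, 0, 0.03],
    [0, 0, 0.02],
    [0, 0, 0.013],
    [0, 0, 0],
  ],
  gripper=[0.045, 0.045, 0.045, 0.045, 0.045, 0.045, 0.045, 0.045, 0.045],
)

```text
time: 3.32
tool_pos: [0.6072, -0.0168, 0.0141]
tcp_rot: [-1.969, -2.442, 0.006]
wrist_force: [0.3, 0.3, -1.0]
width: 0.524
grip_force: 0.0
```

>>> jog_arm(
  turn=[
    [0, 0, 0],
    [0, 0, 0],
    [0, 0, 0],
    [0, 0, 0],
    [0, 0, 0],
    [0, 0, 0],
  ],
  delta_pos=[
    [0, 0, 0],
    [0, 0, 0],
    [0, 0, 0],
    [0, 0, 0],
    [0, 0, 0],
    [0, 0, 0],
  ],
  gripper=[0.005, 0.005, 0.005, 0.005, 0.005, 0.005],
  grip_force=30,
)

```text
time: 3.82
tool_pos: [0.6076, -0.0178, 0.0193]
tcp_rot: [-1.97, -2.444, 0.006]
wrist_force: [-9.0, -3.0, 5.8]
width: 0.103
grip_force: 29.3
```

Run:
```python
from h import *
s=read_state(); print(s["width"],s["grip_force"],s["wrist_force"],s["torque"]); go([.60966,-.0168,.016],.2153)
a0=np.arctan2(-.011,.085); r=np.hypot(.085,.011)
p=lambda a: np.array([.025-r*np.cos(a0+a),.046+r*np.sin(a0+a)])
A=np.linspace(0,1.1,13); P=np.array([p(a) for a in A]); print(np.diff(P,axis=0).round(4).tolist())
```

```text
0.10296273765683008 29.262434542179108 [-8.97914427 -3.00335253  5.78166584] [-0.52188471  1.45870228  0.02306688]
TCP [ 0.6076 -0.0178  0.0193] shift tool [0.0006 0.0022 0.0033] turn z -0.0015 (tool) tilt [-0.0043 -0.0014 -1.    ] F [-8.98 -3.    5.78] t 3.82
[[-0.0007, 0.0078], [0.0001, 0.0079], [0.0008, 0.0078], [0.0015, 0.0077], [0.0022, 0.0075], [0.0029, 0.0073], [0.0035, 0.007], [0.0042, 0.0067], [0.0048, 0.0063], [0.0053, 0.0058], [0.0058, 0.0053], [0.0063, 0.0047]]
```

>>> jog_arm(
  turn=[
    [0, 0, 0],
    [0, 0, 0],
    [0, 0, 0],
    [0, 0, 0],
    [0, 0, 0],
    [0, 0, 0],
    [0, 0, 0],
    [0, 0, 0],
    [0, 0, 0],
    [0, 0, 0],
    [0, 0, 0],
    [0, 0, 0],
    [0, 0, 0],
    [0, 0, 0],
    [0, 0, 0],
  ],
  delta_pos=[
    [0, -0.002, 0],
    [0, -0.0007, -0.0078],
    [0, 0.0001, -0.0079],
    [0, 0.0008, -0.0078],
    [0, 0.0015, -0.0077],
    [0, 0.0022, -0.0075],
    [0, 0.0029, -0.0073],
    [0, 0.0035, -0.007],
    [0, 0.0042, -0.0067],
    [0, 0.0048, -0.0063],
    [0, 0.0053, -0.0058],
    [0, 0.0058, -0.0053],
    [0, 0.0063, -0.0047],
    [0, 0, 0],
    [0, 0, 0],
  ],
  gripper=[0.005, 0.005, 0.005, 0.005, 0.005, 0.005, 0.005, 0.005, 0.005, 0.005, 0.005, 0.005, 0.005, 0.005, 0.005],
)

```text
time: 5.07
tool_pos: [0.6467, -0.0094, 0.106]
tcp_rot: [1.97, 2.441, 0.006]
wrist_force: [-6.9, -1.8, 15.6]
width: 0.099
grip_force: 30.6
```

Run:
```python
from h import *
s=read_state(); print(s["width"],s["grip_force"]); go([.6076,-.0178,.0193],.2153)
s,im=snap("side","s2"); cv2.imwrite("pics/s2b.png",cv2.resize(im[150:260,150:320],None,fx=4,fy=4)[:,:,::-1])
```

```text
0.0992609649350977 30.584565103054047
TCP [ 0.6467 -0.0094  0.106 ] shift tool [ 0.0002 -0.0405  0.0864] turn z -0.0022 (tool) tilt [ 6.3e-03 -1.0e-04 -1.0e+00] F [-6.95 -1.81 15.55] t 5.07
```

View pics/s2b.png

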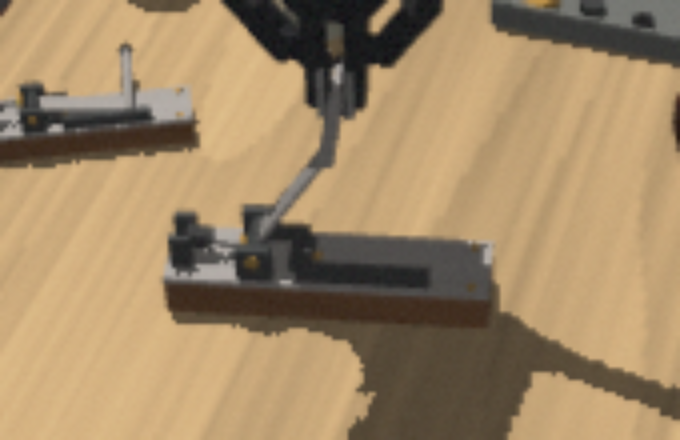

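The clip is fully up (bar at about dx +40, dz +87 mm, i.e. around 1.15 rad). Next I release it and go up.

>>> jog_arm(
  turn=[
    [0, 0, 0],
    [0, 0, 0],
    [0, 0, 0],
    [0, 0, 0],
    [0, 0, 0],
    [0, 0, 0],
    [0, 0, 0],
    [0, 0, 0],
    [0, 0, 0],
  ],
  delta_pos=[
    [0, 0, 0],
    [0, 0, 0],
    [0, 0, 0],
    [0, 0, 0],
    [0, 0, -0.02],
    [0, 0, -0.02],
    [0, 0, -0.02],
    [0, 0, -0.02],
    [0, 0, 0],
  ],
  gripper=[0.02, 0.03, 0.045, 0.045, 0.045, 0.045, 0.045, 0.045, 0.045],
)

```text
time: 5.87
tool_pos: [0.6468, -0.0095, 0.1845]
tcp_rot: [1.969, 2.44, 0.008]
wrist_force: [0.4, -0.2, 1.2]
width: 0.531
grip_force: 0.0
```

Run:
```python
from h import *
go([.4515,.310,.17],.0063+np.pi/2)
```

```text
TCP [ 0.6468 -0.0095  0.1845] shift tool [ 0.3536 -0.1234  0.0129] turn z -1.3641 (tool) tilt [ 8.e-03 -2.e-04 -1.e+00] F [ 0.45 -0.22  1.24] t 5.87
```

>>> jog_arm(
  turn=[
    [0, 0, 0],
    [0, 0, 0],
    [0, 0, 0],
    [0, 0, 0],
    [0, 0, 0],
    [0, 0, 0],
    [0, 0, 0],
    [0, 0, 0],
    [0, 0, 0],
    [0, 0, 0],
  ],
  delta_pos=[
    [0.0354, -0.0123, 0.0013],
    [0.0354, -0.0123, 0.0013],
    [0.0354, -0.0123, 0.0013],
    [0.0354, -0.0123, 0.0013],
    [0.0354, -0.0123, 0.0013],
    [0.0354, -0.0123, 0.0013],
    [0.0354, -0.0123, 0.0013],
    [0.0354, -0.0123, 0.0013],
    [0.0354, -0.0123, 0.0013],
    [0.0354, -0.0123, 0.0013],
  ],
  gripper=[0.045, 0.045, 0.045, 0.045, 0.045, 0.045, 0.045, 0.045, 0.045, 0.045],
)

```text
time: 6.7
tool_pos: [0.447, 0.3117, 0.1655]
tcp_rot: [-1.973, -2.444, 0.001]
wrist_force: [0.4, 0.8, -0.1]
width: 0.526
grip_force: 0.0
```

>>> jog_arm(
  turn=[
    [0, 0, 0.1185],
    [0, 0, 0.1185],
    [0, 0, 0.1185],
    [0, 0, 0.1185],
    [0, 0, 0.1185],
    [0, 0, 0.1185],
    [0, 0, 0.1185],
    [0, 0, 0.1185],
    [0, 0, 0.1185],
    [0, 0, 0.1185],
    [0, 0, 0.1185],
    [0, 0, 0.1185],
    [0, 0, 0.1185],
    [0, 0, 0.1185],
    [0, 0, 0.1185],
    [0, 0, 0],
    [0, 0, 0],
    [0, 0, 0],
  ],
  delta_pos=[
    [0, 0, 0],
    [0, 0, 0],
    [0, 0, 0],
    [0, 0, 0],
    [0, 0, 0],
    [0, 0, 0],
    [0, 0, 0],
    [0, 0, 0],
    [0, 0, 0],
    [0, 0, 0],
    [0, 0, 0],
    [0, 0, 0],
    [0, 0, 0],
    [0, 0, 0],
    [0, 0, 0],
    [0, 0, 0],
    [0, 0, 0],
    [0, 0, 0],
  ],
  gripper=[0.045, 0.045, 0.045, 0.045, 0.045, 0.045, 0.045, 0.045, 0.045, 0.045, 0.045, 0.045, 0.045, 0.045, 0.045, 0.045, 0.045, 0.045],
)

```text
time: 8.2
tool_pos: [0.4484, 0.3104, 0.1659]
tcp_rot: [3.141, 0.014, -0.001]
wrist_force: [0.2, 0.6, 0.1]
width: 0.53
grip_force: 0.0
```

Run:
```python
from h import *
go([.4515,.310,.17],.0063+np.pi/2)
s,im=snap("wrist","w2"); cv2.imwrite("pics/w2b.png",cv2.resize(im,(768,576),interpolation=cv2.INTER_CUBIC)[:,:,::-1])
np.save("w2.npy",np.r_[s["tool_pos"],s["tcp_rot"]]); print(s["q"])
```

```text
TCP [0.4484 0.3104 0.1659] shift tool [ 0.003   0.0004 -0.0041] turn z 0.0028 (tool) tilt [-7.e-04 -4.e-04 -1.e+00] F [0.22 0.58 0.14] t 8.2
[5.59693256e-01 7.13793888e-02 1.95206875e+00 7.94438610e-05
 1.11892577e+00 2.12138259e+00]
```

View pics/w2b.png

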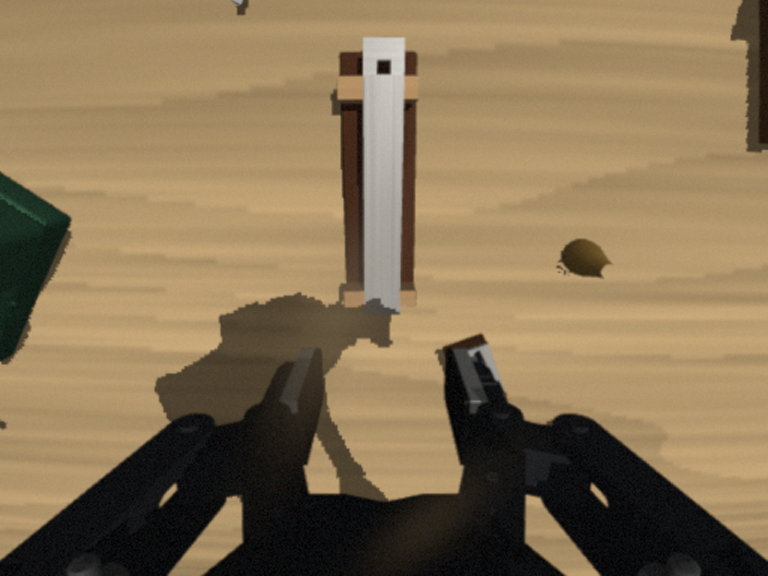

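Strip corners at (363,38), (405,38), (363,311), (400,313), with the hole at (384,67) on the far end.

Run:
```python
from h import *
v=np.load("w2.npy"); s=dict(tool_pos=v[:3],tcp_rot=v[3:])
c=lambda *p: np.array(p)/1.5
r=ray("wrist",c((363,38),(405,38),(363,311),(400,313)),.036,s); print(r.round(4).tolist())
th,t,e=fit2([(.085,.012),(.085,-.012),(-.085,.012),(-.085,-.012)],r); print("strip",th,t,(e*1e3).round(1).tolist())
h=ray("wrist",c((384,67)),.036,s); print("hole",h, t+.069*np.array([np.cos(th),np.sin(th)]))
g=t-.05*np.array([np.cos(th),np.sin(th)]); print(g)
go([g[0],g[1],.033-.019],th+np.pi/2)
```

```text
[[0.5897, 0.3236, 0.036], [0.5899, 0.2995, 0.036], [0.4227, 0.3242, 0.036], [0.4215, 0.2989, 0.036]]
strip -0.0006479871040797972 [0.50594048 0.31153276] [[-1.2, 0.1], [-1.0, -0.0], [1.7, 0.6], [0.5, -0.6]]
hole [[0.57433126 0.31136125 0.036     ]] [0.57494046 0.31148805]
[0.45594049 0.31156516]
TCP [0.4485 0.3104 0.1661] shift tool [ 0.0075 -0.0011  0.152 ] turn z 0.0092 (tool) tilt [-5.e-04 -2.e-04 -1.e+00] F [ 0.8  -0.71 -0.87] t 8.25
```

>>> jog_arm(
  turn=[
    [0, 0, 0.0092],
    [0, 0, 0],
    [0, 0, 0],
    [0, 0, 0],
    [0, 0, 0],
    [0, 0, 0],
    [0, 0, 0],
    [0, 0, 0],
    [0, 0, 0],
  ],
  delta_pos=[
    [0.0073, -0.0011, 0],
    [0, 0, 0.03],
    [0, 0, 0.03],
    [0, 0, 0.03],
    [0, 0, 0.03],
    [0, 0, 0.02],
    [0, 0, 0.01],
    [0, 0, 0.004],
    [0, 0, 0],
  ],
  gripper=[0.045, 0.045, 0.045, 0.045, 0.045, 0.045, 0.045, 0.045, 0.045],
)

```text
time: 9.0
tool_pos: [0.456, 0.3115, 0.0119]
tcp_rot: [3.141, -0.004, -0.001]
wrist_force: [0.5, 0.8, 0.3]
width: 0.525
grip_force: 0.0
```

>>> jog_arm(
  turn=[
    [0, 0, 0],
    [0, 0, 0],
    [0, 0, 0],
    [0, 0, 0],
    [0, 0, 0],
    [0, 0, 0],
  ],
  delta_pos=[
    [0, 0, 0],
    [0, 0, 0],
    [0, 0, 0],
    [0, 0, 0],
    [0, 0, 0],
    [0, 0, 0],
  ],
  gripper=[0.015, 0.015, 0.015, 0.015, 0.015, 0.015],
  grip_force=60,
)

```text
time: 9.5
tool_pos: [0.4576, 0.3126, 0.0144]
tcp_rot: [-3.14, 0.005, -0.005]
wrist_force: [-0.4, -0.8, 7.2]
width: 0.265
grip_force: 59.4
```

Run:
```python
from h import *
th=.2153;R=np.array([[np.cos(th),-np.sin(th)],[np.sin(th),np.cos(th)]]);t=np.array([.65759,.04487])
g=R@[-.045-.135,-.005]+t; print(g)
s=read_state();print(s["width"],s["grip_force"])
go([g[0],g[1],.1],th+np.pi/2)
```

```text
[0.48281398 0.00153015]
0.2654019374510506 59.39833581447601
TCP [0.4576 0.3126 0.0144] shift tool [ 0.0264  0.3108 -0.0861] turn z -0.2183 (tool) tilt [ 0.0034  0.002  -1.    ] F [-0.39 -0.81  7.21] t 9.5
```

>>> jog_arm(
  turn=[
    [0, 0, 0],
    [0, 0, 0],
    [0, 0, 0],
    [0, 0, 0],
    [0, 0, -0.0728],
    [0, 0, -0.0728],
    [0, 0, -0.0727],
    [0, 0, 0],
    [0, 0, 0],
    [0, 0, 0],
  ],
  delta_pos=[
    [0, 0, -0.01],
    [0, 0, -0.025],
    [0, 0, -0.025],
    [0, 0, -0.026],
    [0, 0, 0],
    [0, 0, 0],
    [0, 0, 0],
    [0, 0, 0],
    [0, 0, 0],
    [0, 0, 0],
  ],
  gripper=[0.015, 0.015, 0.015, 0.015, 0.015, 0.015, 0.015, 0.015, 0.015, 0.015],
)

```text
time: 10.33
tool_pos: [0.4555, 0.3113, 0.0983]
tcp_rot: [3.123, 0.335, -0.001]
wrist_force: [-0.4, -0.2, -1.4]
width: 0.264
grip_force: 59.0
```

Run:
```python
from h import *
go([.4828,.0015,.1],.2153+np.pi/2)
s,im=snap("wrist","w3"); cv2.imwrite("pics/w3b.png",cv2.resize(im,(768,576),interpolation=cv2.INTER_CUBIC)[:,:,::-1])
np.save("w3.npy",np.r_[s["tool_pos"],s["tcp_rot"]])
```

```text
TCP [0.4555 0.3113 0.0983] shift tool [-0.039   0.3086 -0.0016] turn z -0.0018 (tool) tilt [-8.e-04 -5.e-04 -1.e+00] F [-0.43 -0.2  -1.45] t 10.33
```

View pics/w3b.png

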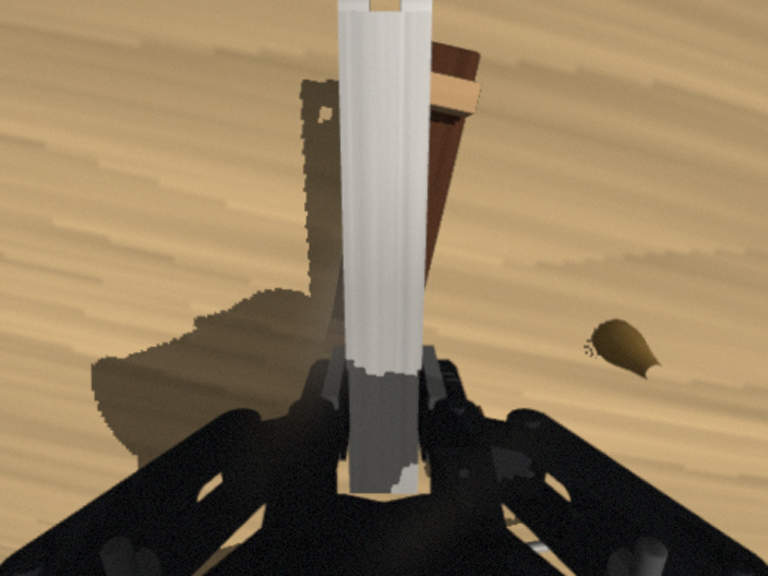

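The strip is held well, its centre line at columns 384–385 top to bottom, with the hole edge at (385,10). I'll check pitch, yaw and lateral offset from its edges.

```bash
cat > edge.py <<'E'
from h import *
import sys
def strip_in_tool(fn,rows):
    im=cv2.imread(fn).astype(float).mean(2); c=vision.calibration("wrist"); M=np.array(c["mount"]); out=[]
    hsv=cv2.cvtColor(cv2.imread(fn),cv2.COLOR_BGR2HSV)
    for r in rows:
        g=((hsv[r,:,1]<25)&(hsv[r,:,2]>90)); x=np.where(g[215:300])[0]+215; a,b=x.min()-.5,x.max()+.5
        u=cv2.undistortPoints(np.array([[[a,r]],[[b,r]]],float),K(c),np.array(c["dist"],float)).reshape(-1,2)
        d=.024/(u[1,0]-u[0,0]); p=np.c_[u,[1,1]].mean(0)*d; q=M[:3,:3]@p+M[:3,3]; out.append(np.r_[r,a,b,q*1e3])
    return np.array(out)
if __name__=="__main__":
    o=strip_in_tool(sys.argv[1],range(12,240,6)); print(o[::6].round(1))
    print("pitch dz/dx %.4f"%np.polyfit(o[:,3],o[:,5],1)[0],"yaw dy/dx %.4f"%np.polyfit(o[:,3],o[:,4],1)[0],"y0 %.2f"%np.polyfit(o[:,3],o[:,4],1)[1])
E
python3 edge.py pics/w3.png
```

```text
[[ 1.200e+01  2.255e+02  2.865e+02  1.124e+02  2.000e-01 -1.660e+01]
 [ 4.800e+01  2.265e+02  2.855e+02  9.930e+01  2.000e-01 -1.580e+01]
 [ 8.400e+01  2.265e+02  2.855e+02  8.510e+01  2.000e-01 -1.950e+01]
 [ 1.200e+02  2.275e+02  2.845e+02  7.070e+01  2.000e-01 -1.930e+01]
 [ 1.560e+02  2.285e+02  2.835e+02  5.540e+01  3.000e-01 -1.920e+01]
 [ 1.920e+02  2.295e+02  2.815e+02  3.820e+01  0.000e+00 -1.700e+01]
 [ 2.280e+02  2.305e+02  2.805e+02  2.010e+01  0.000e+00 -1.730e+01]]
pitch dz/dx 0.0099 yaw dy/dx 0.0026 y0 -0.02
```

>>> jog_arm(
  turn=[
    [0, 0, -0.0018],
    [0, 0, 0],
    [0, 0, 0],
    [0, 0, 0],
    [0, 0, 0],
    [0, 0, 0],
    [0, 0, 0],
    [0, 0, 0],
    [0, 0, 0],
    [0, 0, 0],
    [0, 0, 0],
    [0, 0, 0],
    [0, 0, 0],
    [0, 0, 0],
  ],
  delta_pos=[
    [-0.0043, 0.0343, 0],
    [-0.0043, 0.0343, 0],
    [-0.0043, 0.0343, 0],
    [-0.0043, 0.0343, 0],
    [-0.0043, 0.0343, 0],
    [-0.0043, 0.0343, 0],
    [-0.0043, 0.0343, 0],
    [-0.0043, 0.0343, 0],
    [-0.0043, 0.0343, 0],
    [0, 0, 0.02],
    [0, 0, 0.02],
    [0, 0, 0.018],
    [0, 0, 0],
    [0, 0, 0],
  ],
  gripper=[0.015, 0.015, 0.015, 0.015, 0.015, 0.015, 0.015, 0.015, 0.015, 0.015, 0.015, 0.015, 0.015, 0.015],
)

```text
time: 11.55
tool_pos: [0.4832, 0.0018, 0.0395]
tcp_rot: [-3.123, -0.339, 0.005]
wrist_force: [-0.3, 0.2, -2.1]
width: 0.268
grip_force: 59.4
```

Run:
```python
from h import *
go([.4828,.0015,.0165],.2153+np.pi/2)
s,im=snap("wrist","w4"); cv2.imwrite("pics/w4b.png",cv2.resize(im,(768,576),interpolation=cv2.INTER_CUBIC)[:,:,::-1])
np.save("w4.npy",np.r_[s["tool_pos"],s["tcp_rot"]])
# predicted fence face line and bed corners in picture
th=.2153;R=np.array([[np.cos(th),-np.sin(th)],[np.sin(th),np.cos(th)]]);t=np.array([.65759,.04487])
P=np.array([(-.08,.012,.04),(-.116,.023,.03),(-.116,-.023,.03)]); W=np.c_[P[:,:2]@R.T+t,P[:,2]]
print((proj("wrist",W,s)*1.5).round(1).tolist())
```

```text
TCP [0.4832 0.0018 0.0395] shift tool [-0.0003  0.0002  0.023 ] turn z 0.0009 (tool) tilt [-3.5e-03  1.0e-04 -1.0e+00] F [-0.25  0.17 -2.11] t 11.55
[[328.2, 79.7], [303.7, 195.6], [435.3, 195.7]]
```

View pics/w4b.png

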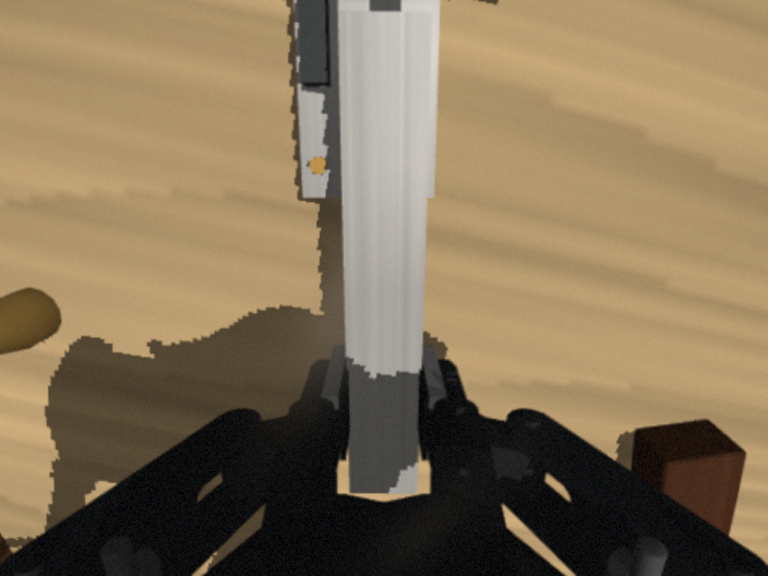

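The bed corner is seen at (302,197) and the fence corner at (329,84). They were predicted at (304,196) and (328,80), so the frame is good to about 1 mm. I'll lower now.

>>> jog_arm(
  turn=[
    [0, 0, 0],
    [0, 0, 0],
    [0, 0, 0],
    [0, 0, 0],
  ],
  delta_pos=[
    [0, 0, 0.012],
    [0, 0, 0.01],
    [0, 0, 0.001],
    [0, 0, 0],
  ],
  gripper=[0.015, 0.015, 0.015, 0.015],
)

```text
time: 11.93
tool_pos: [0.4843, 0.0021, 0.0174]
tcp_rot: [-3.123, -0.341, 0.001]
wrist_force: [0.1, -0.7, -1.8]
width: 0.263
grip_force: 59.4
```

>>> jog_arm(
  turn=[
    [0, 0, 0],
    [0, 0, 0],
  ],
  delta_pos=[
    [0, 0, 0.001],
    [0, 0, 0],
  ],
  gripper=[0.015, 0.015],
)

```text
time: 12.1
tool_pos: [0.4851, 0.0019, 0.017]
tcp_rot: [3.123, 0.341, 0.002]
wrist_force: [-0.3, -0.7, -2.1]
width: 0.264
grip_force: 59.4
```

>>> jog_arm(
  turn=[
    [0, 0, 0],
    [0, 0, 0],
  ],
  delta_pos=[
    [0, 0, 0.001],
    [0, 0, 0],
  ],
  gripper=[0.015, 0.015],
)

```text
time: 12.27
tool_pos: [0.4849, 0.0018, 0.0158]
tcp_rot: [3.123, 0.34, 0.001]
wrist_force: [-0.6, 0.1, -2.5]
width: 0.262
grip_force: 59.4
```

>>> jog_arm(
  turn=[
    [0, 0, 0],
    [0, 0, 0],
  ],
  delta_pos=[
    [0, 0, 0.001],
    [0, 0, 0],
  ],
  gripper=[0.015, 0.015],
)

```text
time: 12.43
tool_pos: [0.4849, 0.0018, 0.0146]
tcp_rot: [3.123, 0.34, 0.001]
wrist_force: [-0.3, -0.1, -0.9]
width: 0.262
grip_force: 59.5
```

>>> jog_arm(
  turn=[
    [0, 0, 0],
    [0, 0, 0],
  ],
  delta_pos=[
    [0, 0, 0.001],
    [0, 0, 0],
  ],
  gripper=[0.015, 0.015],
)

```text
time: 12.6
tool_pos: [0.485, 0.0018, 0.0137]
tcp_rot: [3.123, 0.34, 0.001]
wrist_force: [-0.9, -0.1, 1.1]
width: 0.265
grip_force: 59.8
```

>>> jog_arm(
  turn=[
    [0, 0, 0],
    [0, 0, 0],
  ],
  delta_pos=[
    [0, 0, 0.0005],
    [0, 0, 0],
  ],
  gripper=[0.015, 0.015],
)

```text
time: 12.77
tool_pos: [0.485, 0.0018, 0.0133]
tcp_rot: [3.123, 0.34, 0.001]
wrist_force: [-1.0, -0.7, 2.3]
width: 0.269
grip_force: 59.9
```

>>> jog_arm(
  turn=[
    [0, 0, 0],
    [0, 0, 0],
    [0, 0, 0],
    [0, 0, 0],
  ],
  delta_pos=[
    [0, -0.002, 0],
    [0, -0.002, 0],
    [0, 0, 0],
    [0, 0, 0],
  ],
  gripper=[0.015, 0.015, 0.015, 0.015],
)

```text
time: 13.1
tool_pos: [0.4846, 0.0057, 0.0134]
tcp_rot: [3.123, 0.341, 0.003]
wrist_force: [1.6, -2.0, 3.6]
width: 0.262
grip_force: 59.9
```

>>> jog_arm(
  turn=[
    [0, 0, 0],
    [0, 0, 0],
  ],
  delta_pos=[
    [0, -0.0005, 0],
    [0, 0, 0],
  ],
  gripper=[0.015, 0.015],
)

```text
time: 13.27
tool_pos: [0.4844, 0.0062, 0.0133]
tcp_rot: [3.123, 0.34, 0.002]
wrist_force: [1.5, -1.4, 3.2]
width: 0.262
grip_force: 59.9
```

>>> jog_arm(
  turn=[
    [0, 0, 0],
    [0, 0, 0],
  ],
  delta_pos=[
    [0, -0.0005, 0],
    [0, 0, 0],
  ],
  gripper=[0.015, 0.015],
)

```text
time: 13.43
tool_pos: [0.4841, 0.0067, 0.0132]
tcp_rot: [3.123, 0.34, 0.002]
wrist_force: [0.6, -1.6, 1.8]
width: 0.266
grip_force: 59.9
```

```bash
cat >> h.py <<'E'
def jig():
    s=read_state(); th=.2153;R=np.array([[np.cos(th),-np.sin(th)],[np.sin(th),np.cos(th)]]);t=np.array([.65759,.04487])
    return "TCPjig %s Fjig %s Fz %.2f tau %s t %.2f"%(((s["tool_pos"][:2]-t)@R*1e3).round(2),(s["wrist_force"][:2]@R).round(2),s["wrist_force"][2],s["torque"].round(2),s["time"])
E
python3 -c "
from h import *
print(jig()); go([.48,0,.0133],.2153+np.pi/2)"
```

```text
TCPjig [-177.68   -0.21] Fjig [ 0.21 -1.73] Fz 1.76 tau [-0.36 -0.43 -0.18] t 13.43
TCP [0.4841 0.0067 0.0132] shift tool [-0.0054  0.0057 -0.0001] turn z 0.0017 (tool) tilt [ 0.001 -0.    -1.   ] F [ 0.58 -1.65  1.76] t 13.43
```

>>> jog_arm(
  turn=[
    [0, 0, 0],
    [0, 0, 0],
  ],
  delta_pos=[
    [0, -0.0005, 0],
    [0, 0, 0],
  ],
  gripper=[0.015, 0.015],
)

```text
time: 13.6
tool_pos: [0.4837, 0.0072, 0.0131]
tcp_rot: [3.123, 0.34, 0.001]
wrist_force: [1.0, -2.3, 2.8]
width: 0.266
grip_force: 59.9
```

```bash
python3 -c "
from h import *
print(jig())"
```

```text
TCPjig [-177.91    0.32] Fjig [ 0.54 -2.43] Fz 2.85 tau [-0.29 -0.43 -0.18] t 13.60
```

>>> jog_arm(
  turn=[
    [0, 0, 0],
    [0, 0, 0],
  ],
  delta_pos=[
    [0, -0.0005, 0],
    [0, 0, 0],
  ],
  gripper=[0.015, 0.015],
)

```text
time: 13.77
tool_pos: [0.4835, 0.0077, 0.0131]
tcp_rot: [3.123, 0.34, 0.0]
wrist_force: [2.1, -2.9, 2.6]
width: 0.262
grip_force: 59.9
```

```bash
python3 -c "
from h import *
print(jig())"
```

```text
TCPjig [-178.04    0.89] Fjig [ 1.39 -3.32] Fz 2.64 tau [-0.31 -0.46 -0.14] t 13.77
```

```bash
python3 - <<'E'
from h import *
s,im=snap("wrist","w5"); h=cv2.cvtColor(im,cv2.COLOR_RGB2HSV)
for r in (10,20,30,40,50,90): print(r,[int(v) for v in h[r,192:236,2]])
th=.2153;R=np.array([[np.cos(th),-np.sin(th)],[np.sin(th),np.cos(th)]]);t=np.array([.65759,.04487])
P=np.array([(x,y,z) for y,z in ((.02,.04),(.012,.04),(.012,.036),(-.012,.036)) for x in (-.08,-.06)]); W=np.c_[P[:,:2]@R.T+t,P[:,2]]
print(proj("wrist",W,s).round(1).tolist())
E
python3 edge.py pics/w5.png
```

```text
10 [85, 73, 73, 74, 73, 82, 127, 155, 116, 77, 67, 59, 63, 61, 62, 63, 63, 66, 62, 66, 62, 68, 67, 61, 66, 69, 63, 63, 65, 68, 65, 59, 44, 97, 154, 172, 173, 173, 175, 181, 185, 183, 182, 179]
20 [168, 164, 117, 78, 75, 74, 74, 78, 74, 73, 69, 61, 67, 64, 64, 64, 63, 66, 63, 66, 69, 67, 62, 65, 67, 70, 67, 67, 69, 69, 65, 60, 49, 80, 142, 169, 173, 174, 174, 177, 183, 184, 179, 176]
30 [159, 104, 75, 73, 73, 74, 81, 123, 166, 163, 91, 68, 64, 61, 64, 67, 63, 64, 66, 69, 65, 65, 67, 68, 64, 63, 69, 66, 65, 66, 65, 63, 52, 67, 141, 169, 171, 173, 174, 178, 182, 182, 180, 175]
40 [170, 172, 163, 97, 73, 75, 75, 90, 119, 82, 75, 67, 66, 65, 67, 66, 63, 68, 64, 66, 66, 64, 64, 65, 66, 67, 68, 67, 69, 65, 66, 66, 48, 63, 141, 170, 171, 171, 173, 177, 181, 184, 177, 175]
50 [178, 165, 91, 80, 78, 75, 79, 94, 134, 161, 163, 138, 78, 45, 29, 22, 13, 18, 21, 22, 12, 18, 22, 12, 22, 20, 20, 19, 25, 23, 25, 22, 22, 44, 118, 157, 170, 172, 170, 177, 179, 181, 182, 176]
90 [174, 173, 171, 131, 84, 74, 76, 75, 76, 107, 149, 166, 168, 168, 168, 168, 171, 170, 169, 175, 173, 174, 170, 171, 171, 174, 175, 175, 173, 171, 163, 135, 128, 124, 94, 139, 166, 169, 169, 170, 175, 178, 179, 173]
[[204.4, 46.4], [202.2, -13.8], [225.9, 46.2], [224.7, -14.0], [227.0, 48.1], [225.8, -9.9], [289.5, 48.3], [291.0, -9.7]]
[[ 1.200e+01  2.245e+02  2.995e+02  1.061e+02  2.100e+00 -4.010e+01]
 [ 4.800e+01  2.255e+02  2.995e+02  9.510e+01  2.300e+00 -4.150e+01]
 [ 8.400e+01  2.145e+02  2.995e+02  8.310e+01  5.000e-01 -5.710e+01]
 [ 1.200e+02  2.225e+02  2.885e+02  7.180e+01  0.000e+00 -3.610e+01]
 [ 1.560e+02  2.285e+02  2.835e+02  5.540e+01  3.000e-01 -1.920e+01]
 [ 1.920e+02  2.295e+02  2.825e+02  3.890e+01  3.000e-01 -1.940e+01]
 [ 2.280e+02  2.305e+02  2.805e+02  2.010e+01  1.000e-01 -1.730e+01]]
pitch dz/dx -0.4596 yaw dy/dx 0.0229 y0 -0.81
```

The strip's edge sits at column 225 with the fence edge at 224, so it is in contact along the fence. I'll slide towards the stop.

>>> jog_arm(
  turn=[
    [0, 0, 0],
    [0, 0, 0],
    [0, 0, 0],
    [0, 0, 0],
    [0, 0, 0],
    [0, 0, 0],
    [0, 0, 0],
    [0, 0, 0],
    [0, 0, 0],
  ],
  delta_pos=[
    [0.003, 0, 0],
    [0.003, 0, 0],
    [0.003, 0, 0],
    [0.003, 0, 0],
    [0.003, 0, 0],
    [0.003, 0, 0],
    [0.002, 0, 0],
    [0, 0, 0],
    [0, 0, 0],
  ],
  gripper=[0.015, 0.015, 0.015, 0.015, 0.015, 0.015, 0.015, 0.015, 0.015],
)

```text
time: 14.57
tool_pos: [0.4993, 0.0117, 0.0121]
tcp_rot: [-3.123, -0.341, 0.012]
wrist_force: [-8.4, -4.7, 8.8]
width: 0.261
grip_force: 60.7
```

```bash
python3 -c "
from h import *
print(jig());go([.48,0,.0133],.2153+np.pi/2)"
```

```text
TCPjig [-161.75    1.42] Fjig [-9.25 -2.81] Fz 8.84 tau [-0.58  0.79 -0.18] t 14.57
TCP [0.4993 0.0117 0.0121] shift tool [-0.0213  0.0073 -0.0011] turn z 0.0020 (tool) tilt [-7.7e-03 -5.0e-04 -1.0e+00] F [-8.44 -4.72  8.84] t 14.57
```

>>> jog_arm(
  turn=[
    [0, 0, 0],
    [0, 0, 0],
    [0, 0, 0],
    [0, 0, 0],
  ],
  delta_pos=[
    [0.001, 0, 0],
    [0.001, 0, 0],
    [0, 0, 0],
    [0, 0, 0],
  ],
  gripper=[0.015, 0.015, 0.015, 0.015],
)

```text
time: 14.9
tool_pos: [0.5005, 0.012, 0.012]
tcp_rot: [-3.123, -0.341, 0.014]
wrist_force: [-8.9, -4.7, 9.7]
width: 0.264
grip_force: 60.9
```

```bash
python3 -c "
from h import *
print(jig())"
```

```text
TCPjig [-160.5     1.45] Fjig [-9.72 -2.74] Fz 9.65 tau [-0.65  1.   -0.3 ] t 14.90
```

>>> jog_arm(
  turn=[
    [0, 0, 0],
    [0, 0, 0],
    [0, 0, 0],
  ],
  delta_pos=[
    [0, 0, -0.001],
    [0, 0, -0.001],
    [0, 0, 0],
  ],
  gripper=[0.015, 0.015, 0.015],
)

```text
time: 15.15
tool_pos: [0.5024, 0.0123, 0.014]
tcp_rot: [-3.123, -0.34, 0.008]
wrist_force: [-3.0, -3.2, 2.4]
width: 0.26
grip_force: 60.0
```

```bash
python3 -c "
from h import *
print(jig());go([.48,0,.0133],.2153+np.pi/2)"
```

```text
TCPjig [-158.61    1.35] Fjig [-3.62 -2.45] Fz 2.36 tau [-0.53  0.52 -0.18] t 15.15
TCP [0.5024 0.0123 0.014 ] shift tool [-0.0245  0.0072  0.0008] turn z 0.0018 (tool) tilt [-4.9e-03 -2.0e-04 -1.0e+00] F [-3.02 -3.16  2.36] t 15.15
```

>>> jog_arm(
  turn=[
    [0, 0, 0],
    [0, 0, 0],
    [0, 0, 0],
    [0, 0, 0],
  ],
  delta_pos=[
    [0, 0.0002, -0.0007],
    [0.0005, 0, 0],
    [0.0005, 0, 0],
    [0, 0, 0],
  ],
  gripper=[0.015, 0.015, 0.015, 0.015],
)

```text
time: 15.48
tool_pos: [0.5057, 0.0127, 0.0152]
tcp_rot: [-3.123, -0.341, 0.001]
wrist_force: [-0.4, -1.4, -2.5]
width: 0.261
grip_force: 59.5
```

```bash
python3 -c "
from h import *
print(jig());go([.48,0,.0133],.2153+np.pi/2)"
```

```text
TCPjig [-155.31    1.01] Fjig [-0.68 -1.26] Fz -2.54 tau [-0.21  0.17 -0.05] t 15.48
TCP [0.5057 0.0127 0.0152] shift tool [-0.0278  0.0069  0.0019] turn z 0.0019 (tool) tilt [-7.e-04  3.e-04 -1.e+00] F [-0.39 -1.38 -2.54] t 15.48
```

>>> jog_arm(
  turn=[
    [0, 0, 0],
    [0, 0, 0],
    [0, 0, 0],
  ],
  delta_pos=[
    [0.001, 0, 0],
    [0, 0, 0],
    [0, 0, 0],
  ],
  gripper=[0.015, 0.015, 0.015],
)

```text
time: 15.73
tool_pos: [0.5071, 0.0129, 0.0157]
tcp_rot: [-3.123, -0.341, -0.0]
wrist_force: [0.8, 0.4, -1.8]
width: 0.256
grip_force: 59.5
```

>>> jog_arm(
  turn=[
    [0, 0, 0],
    [0, 0, 0],
    [0, 0, 0],
  ],
  delta_pos=[
    [0.001, 0, 0],
    [0, 0, 0],
    [0, 0, 0],
  ],
  gripper=[0.015, 0.015, 0.015],
)

```text
time: 15.98
tool_pos: [0.508, 0.013, 0.0158]
tcp_rot: [-3.123, -0.34, -0.001]
wrist_force: [0.5, -1.0, -1.6]
width: 0.265
grip_force: 59.5
```

```bash
python3 -c "
from h import *
print(jig())"
```

```text
TCPjig [-152.91    0.82] Fjig [ 0.32 -1.04] Fz -1.63 tau [-0.03  0.05  0.01] t 15.98
```

>>> jog_arm(
  turn=[
    [0, 0, 0],
    [0, 0, 0],
    [0, 0, 0],
  ],
  delta_pos=[
    [0.001, 0, 0],
    [0.001, 0, 0],
    [0, 0, 0],
  ],
  gripper=[0.015, 0.015, 0.015],
)

```text
time: 16.23
tool_pos: [0.5101, 0.0134, 0.0158]
tcp_rot: [3.123, 0.34, 0.001]
wrist_force: [0.4, 0.2, -2.3]
width: 0.262
grip_force: 59.5
```

```bash
python3 -c "
from h import *
print(jig())"
```

```text
TCPjig [-150.8     0.74] Fjig [0.48 0.12] Fz -2.30 tau [-0.02  0.1  -0.04] t 16.23
```

>>> jog_arm(
  turn=[
    [0, 0, 0],
    [0, 0, 0],
    [0, 0, 0],
  ],
  delta_pos=[
    [0.001, -0.0002, 0],
    [0.001, 0, 0],
    [0, 0, 0],
  ],
  gripper=[0.015, 0.015, 0.015],
)

```text
time: 16.48
tool_pos: [0.5119, 0.0139, 0.0157]
tcp_rot: [3.123, 0.34, 0.0]
wrist_force: [0.6, -0.2, -2.0]
width: 0.265
grip_force: 59.5
```

```bash
python3 -c "
from h import *
print(jig())"
```

```text
TCPjig [-148.97    0.89] Fjig [ 0.56 -0.28] Fz -2.04 tau [-0.06  0.04 -0.02] t 16.48
```

>>> jog_arm(
  turn=[
    [0, 0, 0],
    [0, 0, 0],
    [0, 0, 0],
  ],
  delta_pos=[
    [0.001, 0, 0],
    [0.001, 0, 0],
    [0, 0, 0],
  ],
  gripper=[0.015, 0.015, 0.015],
)

```text
time: 16.73
tool_pos: [0.5139, 0.0143, 0.0157]
tcp_rot: [3.123, 0.34, 0.0]
wrist_force: [-0.3, -1.1, -2.6]
width: 0.264
grip_force: 59.5
```

```bash
python3 -c "
from h import *
print(jig())"
```

```text
TCPjig [-146.94    0.88] Fjig [-0.5  -1.04] Fz -2.60 tau [-0.08  0.08 -0.04] t 16.73
```

>>> jog_arm(
  turn=[
    [0, 0, 0],
    [0, 0, 0],
    [0, 0, 0],
  ],
  delta_pos=[
    [0.001, 0, 0],
    [0.001, 0, 0],
    [0, 0, 0],
  ],
  gripper=[0.015, 0.015, 0.015],
)

```text
time: 16.98
tool_pos: [0.5157, 0.0147, 0.0157]
tcp_rot: [3.123, 0.34, 0.0]
wrist_force: [-0.3, -1.3, -2.6]
width: 0.262
grip_force: 59.5
```

```bash
python3 -c "
from h import *
print(jig())"
```

```text
TCPjig [-145.05    0.88] Fjig [-0.61 -1.16] Fz -2.62 tau [-0.2   0.06 -0.07] t 16.98
```

>>> jog_arm(
  turn=[
    [0, 0, 0],
    [0, 0, 0],
    [0, 0, 0],
  ],
  delta_pos=[
    [0.001, 0, 0],
    [0.001, 0, 0],
    [0, 0, 0],
  ],
  gripper=[0.015, 0.015, 0.015],
)

```text
time: 17.23
tool_pos: [0.5176, 0.0152, 0.0157]
tcp_rot: [3.123, 0.34, -0.0]
wrist_force: [-0.7, -0.7, -2.8]
width: 0.264
grip_force: 59.5
```

```bash
python3 -c "
from h import *
print(jig())"
```

```text
TCPjig [-143.08    0.91] Fjig [-0.83 -0.49] Fz -2.83 tau [-0.23  0.16 -0.03] t 17.23
```

>>> jog_arm(
  turn=[
    [0, 0, 0],
    [0, 0, 0],
    [0, 0, 0],
  ],
  delta_pos=[
    [0.001, 0, 0],
    [0.001, 0, 0],
    [0, 0, 0],
  ],
  gripper=[0.015, 0.015, 0.015],
)

```text
time: 17.48
tool_pos: [0.5181, 0.0154, 0.0152]
tcp_rot: [3.123, 0.341, -0.005]
wrist_force: [-3.6, -3.5, -0.7]
width: 0.261
grip_force: 59.6
```

```bash
python3 -c "
from h import *
print(jig())"
```

```text
TCPjig [-142.57    0.98] Fjig [-4.25 -2.69] Fz -0.72 tau [-0.44  0.67 -0.04] t 17.48
```

Contact with the stop block: Fx jumped to about 4 N. I'll take up a touch more and hold.

>>> jog_arm(
  turn=[
    [0, 0, 0],
    [0, 0, 0],
    [0, 0, 0],
    [0, 0, 0],
    [0, 0, 0],
  ],
  delta_pos=[
    [0.0004, 0, 0],
    [0, 0, 0],
    [0, 0, 0],
    [0, 0, 0],
    [0, 0, 0],
  ],
  gripper=[0.015, 0.015, 0.015, 0.015, 0.015],
)

```text
time: 17.9
tool_pos: [0.5181, 0.0154, 0.015]
tcp_rot: [3.123, 0.341, -0.006]
wrist_force: [-5.0, -3.0, 0.1]
width: 0.264
grip_force: 59.6
```

```bash
python3 -c "
from h import *
print(jig());go([.48,0,.0133],.2153+np.pi/2)"
```

```text
TCPjig [-142.59    0.99] Fjig [-5.51 -1.82] Fz 0.08 tau [-0.46  0.71 -0.06] t 17.90
TCP [0.5181 0.0154 0.015 ] shift tool [-0.0405  0.0068  0.0019] turn z 0.0020 (tool) tilt [-3.6e-03 -6.0e-04 -1.0e+00] F [-4.99 -2.95  0.08] t 17.9
```

>>> jog_arm(
  turn=[
    [0, 0, 0],
    [0, 0, 0],
    [0, 0, 0],
    [0, 0, 0],
  ],
  delta_pos=[
    [0.0003, 0, 0.0002],
    [0, 0, 0],
    [0, 0, 0],
    [0, 0, 0],
  ],
  gripper=[0.015, 0.015, 0.015, 0.015],
)

```text
time: 18.23
tool_pos: [0.5181, 0.0154, 0.0147]
tcp_rot: [3.123, 0.341, -0.007]
wrist_force: [-5.6, -4.4, -0.7]
width: 0.258
grip_force: 59.7
```

Run:
```python
from h import *
print(jig())
s,im=snap("wrist","w6"); h=cv2.cvtColor(im,cv2.COLOR_RGB2HSV)
for r in (10,60,100,110,130): print(r,[int(v) for v in h[r,200:236,2]])
th=.2153;R=np.array([[np.cos(th),-np.sin(th)],[np.sin(th),np.cos(th)]]);t=np.array([.65759,.04487])
P=np.array([(x,.012,z) for z in (.04,.036) for x in (-.08,-.05)]); W=np.c_[P[:,:2]@R.T+t,P[:,2]]
print(proj("wrist",W,s).round(1).tolist())
```

```text
TCPjig [-142.62    0.99] Fjig [-6.47 -3.12] Fz -0.69 tau [-0.58  0.85 -0.06] t 18.23
10 [77, 72, 67, 42, 28, 27, 32, 20, 29, 30, 22, 27, 25, 26, 28, 26, 30, 29, 26, 29, 28, 27, 20, 32, 28, 40, 62, 77, 78, 79, 76, 79, 81, 79, 79, 76]
60 [88, 108, 111, 80, 71, 69, 66, 68, 64, 63, 63, 68, 66, 67, 65, 62, 70, 66, 66, 68, 66, 66, 70, 67, 66, 60, 89, 156, 173, 174, 176, 178, 182, 186, 183, 183]
100 [76, 74, 85, 140, 160, 110, 71, 67, 65, 67, 63, 64, 66, 63, 67, 63, 69, 67, 67, 67, 66, 67, 68, 64, 69, 65, 63, 108, 165, 172, 173, 172, 177, 182, 183, 179]
110 [113, 79, 76, 73, 73, 70, 72, 66, 66, 64, 65, 68, 64, 64, 65, 63, 66, 64, 67, 64, 63, 68, 66, 65, 67, 64, 66, 85, 167, 172, 171, 173, 178, 180, 182, 178]
130 [126, 88, 79, 83, 100, 80, 75, 67, 65, 64, 61, 63, 62, 61, 64, 62, 61, 66, 63, 64, 64, 65, 62, 66, 65, 66, 64, 69, 132, 166, 171, 172, 171, 181, 179, 179]
[[228.7, 141.5], [226.9, 62.6], [229.6, 140.2], [227.9, 63.8]]
```

The strip edge lies directly on the fence with no dark gap, about 6 N on the stop. Release the strip and rise.

>>> jog_arm(
  turn=[
    [0, 0, 0],
    [0, 0, 0],
    [0, 0, 0],
    [0, 0, 0],
    [0, 0, 0],
    [0, 0, 0],
  ],
  delta_pos=[
    [0, 0, 0],
    [0, 0, 0],
    [0, 0, 0],
    [0, 0, 0],
    [0, 0, 0],
    [0, 0, 0],
  ],
  gripper=[0.028, 0.032, 0.036, 0.042, 0.048, 0.048],
)

```text
time: 18.78
tool_pos: [0.5207, 0.0159, 0.0158]
tcp_rot: [3.123, 0.341, 0.002]
wrist_force: [0.0, -1.2, 0.4]
width: 0.563
grip_force: 0.0
```

>>> jog_arm(
  turn=[
    [0, 0, 0],
    [0, 0, 0],
    [0, 0, 0],
    [0, 0, 0],
    [0, 0, 0],
    [0, 0, 0],
    [0, 0, 0],
    [0, 0, 0],
    [0, 0, 0],
    [0, 0, 0],
  ],
  delta_pos=[
    [0, 0, -0.01],
    [0, 0, -0.02],
    [0, 0, -0.03],
    [0, 0, -0.03],
    [0, 0, -0.03],
    [0, 0, -0.03],
    [0, 0, -0.02],
    [0, 0, 0],
    [0, 0, 0],
    [0, 0, 0],
  ],
  gripper=[0.048, 0.048, 0.048, 0.048, 0.048, 0.048, 0.048, 0.048, 0.048, 0.048],
)

```text
time: 19.62
tool_pos: [0.5195, 0.0159, 0.1851]
tcp_rot: [-3.123, -0.34, 0.001]
wrist_force: [-0.3, 0.1, -0.8]
width: 0.558
grip_force: 0.0
```

Run:
```python
from h import *
print(jig())
th=.2153;R=np.array([[np.cos(th),-np.sin(th)],[np.sin(th),np.cos(th)]]);t=np.array([.65759,.04487])
h=R@[-.020,-.05]+t; print(h); go([h[0],h[1],.184],th)
s,im=snap("wrist","w7"); cv2.imwrite("pics/w7b.png",cv2.resize(im,(768,576),interpolation=cv2.INTER_CUBIC)[:,:,::-1]); np.save("w7.npy",np.r_[s["tool_pos"],s["tcp_rot"]])
P=np.array([(-.08,.012,.04),(-.0195-.1-.085+.085,0,.036),(-.116,.023,.03),(-.116,-.023,.03),(-.020,-.075,.119),(-.178,.012,.036),(-.178,-.012,.036)]); W=np.c_[P[:,:2]@R.T+t,P[:,2]]
print((proj("wrist",W,s)*1.5).round(1).tolist())
```

```text
TCPjig [-141.07    1.16] Fjig [-0.32  0.16] Fz -0.83 tau [-0.08  0.01 -0.02] t 19.62
[ 0.64873378 -0.00824843]
TCP [0.5195 0.0159 0.1851] shift tool [0.121  0.0514 0.001 ] turn z -1.5689 (tool) tilt [-7.e-04  1.e-04 -1.e+00] F [-0.35  0.09 -0.83] t 19.62
[[366.9, 178.9], [385.0, 237.1], [352.2, 230.5], [417.8, 230.7], [554.6, 54.2], [368.3, 316.1], [401.1, 316.2]]
```

View pics/w7b.png

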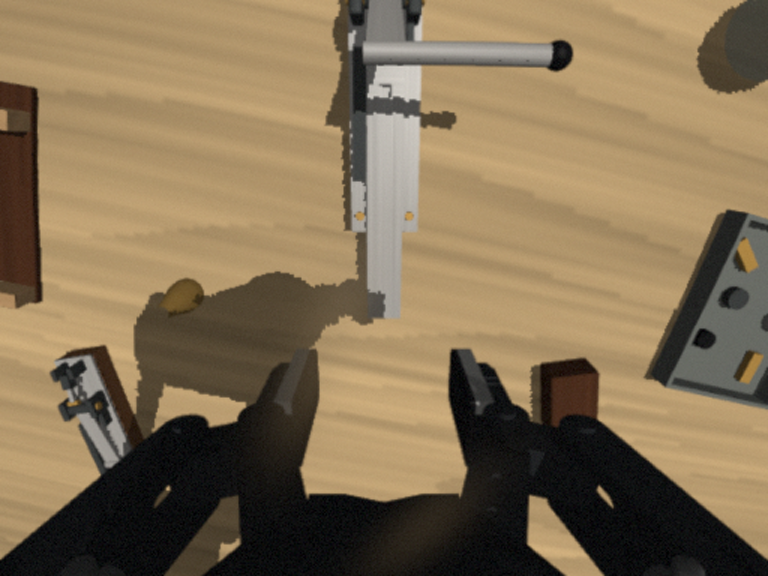

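The view shows the strip home, with its tail at (366..401,317) as predicted and its hole under the clip. The raised bar runs (365,53) to (562,55), where predicted. I'll move over the handle and turn.

>>> jog_arm(
  turn=[
    [0, 0, 0],
    [0, 0, 0],
    [0, 0, 0],
    [0, 0, 0],
    [0, 0, 0],
  ],
  delta_pos=[
    [0.0302, 0.0128, 0],
    [0.0302, 0.0128, 0],
    [0.0302, 0.0128, 0],
    [0.0302, 0.0128, 0],
    [0, 0, 0],
  ],
  gripper=[0.045, 0.045, 0.045, 0.045, 0.045],
)

```text
time: 20.08
tool_pos: [0.6528, -0.0093, 0.1823]
tcp_rot: [3.123, 0.339, -0.001]
wrist_force: [0.7, -0.1, 0.6]
width: 0.53
grip_force: 0.0
```

>>> jog_arm(
  turn=[
    [0, 0, -0.1207],
    [0, 0, -0.1207],
    [0, 0, -0.1207],
    [0, 0, -0.1207],
    [0, 0, -0.1207],
    [0, 0, -0.1207],
    [0, 0, -0.1207],
    [0, 0, -0.1207],
    [0, 0, -0.1207],
    [0, 0, -0.1207],
    [0, 0, -0.1207],
    [0, 0, -0.1207],
    [0, 0, -0.1207],
    [0, 0, 0],
    [0, 0, 0],
    [0, 0, 0],
  ],
  delta_pos=[
    [0, 0, 0],
    [0, 0, 0],
    [0, 0, 0],
    [0, 0, 0],
    [0, 0, 0],
    [0, 0, 0],
    [0, 0, 0],
    [0, 0, 0],
    [0, 0, 0],
    [0, 0, 0],
    [0, 0, 0],
    [0, 0, 0],
    [0, 0, 0],
    [0, 0, 0],
    [0, 0, 0],
    [0, 0, 0],
  ],
  gripper=[0.045, 0.045, 0.045, 0.045, 0.045, 0.045, 0.045, 0.045, 0.045, 0.045, 0.045, 0.045, 0.045, 0.045, 0.045, 0.045],
)

```text
time: 21.42
tool_pos: [0.6482, -0.0081, 0.1843]
tcp_rot: [-1.972, -2.443, 0.002]
wrist_force: [-0.3, -0.7, -0.6]
width: 0.53
grip_force: 0.0
```

Run:
```python
from h import *
print(jig()); go([.6487,-.0082,.102],.2153)
```

```text
TCPjig [-20.45 -49.76] Fjig [-0.42 -0.65] Fz -0.64 tau [-0.03 -0.01 -0.  ] t 21.42
TCP [ 0.6482 -0.0081  0.1843] shift tool [-0.0002  0.0006  0.0823] turn z -0.0029 (tool) tilt [-2.1e-03  1.0e-04 -1.0e+00] F [-0.27 -0.73 -0.64] t 21.42
```

>>> jog_arm(
  turn=[
    [0, 0, 0],
    [0, 0, 0],
    [0, 0, 0],
    [0, 0, 0],
    [0, 0, 0],
    [0, 0, 0],
  ],
  delta_pos=[
    [0, 0, 0.02],
    [0, 0, 0.02],
    [0, 0, 0.02],
    [0, 0, 0.015],
    [0, 0, 0.007],
    [0, 0, 0],
  ],
  gripper=[0.045, 0.045, 0.045, 0.045, 0.045, 0.045],
)

```text
time: 21.92
tool_pos: [0.6471, -0.0081, 0.1008]
tcp_rot: [-1.969, -2.443, 0.004]
wrist_force: [-0.5, -0.1, 1.0]
width: 0.528
grip_force: 0.0
```

>>> jog_arm(
  turn=[
    [0, 0, 0],
    [0, 0, 0],
    [0, 0, 0],
    [0, 0, 0],
    [0, 0, 0],
    [0, 0, 0],
  ],
  delta_pos=[
    [0, 0, 0],
    [0, 0, 0],
    [0, 0, 0],
    [0, 0, 0],
    [0, 0, 0],
    [0, 0, 0],
  ],
  gripper=[0.005, 0.005, 0.005, 0.005, 0.005, 0.005],
  grip_force=50,
)

```text
time: 22.42
tool_pos: [0.6469, -0.009, 0.105]
tcp_rot: [-1.968, -2.445, 0.006]
wrist_force: [-8.8, -2.5, 7.3]
width: 0.095
grip_force: 48.9
```

Run:
```python
from h import *
print(jig()); s=read_state(); print(s["tool_pos"],s["width"],s["grip_force"])
a0=np.arctan2(-.011,.085); r=np.hypot(.085,.011)
p=lambda a: np.array([.025-r*np.cos(a0+a),.046+r*np.sin(a0+a)])
for A in (np.linspace(1.15,.15,13),np.linspace(.15,.07,4)): P=np.array([p(a) for a in A]); print((P[0]*1e3).round(1),[[0,*d] for d in (np.diff(P,axis=0)*[1,-1]).round(4).tolist()])
```

```text
TCPjig [-21.92 -50.35] Fjig [-9.16 -0.58] Fz 7.29 tau [-0.36  1.55  0.02] t 22.42
[ 0.64692927 -0.00900198  0.10502473] 0.095219075040138 48.93362045288086
[-19.8 119.1] [[0, -0.0059, 0.004], [0, -0.0056, 0.0045], [0, -0.0052, 0.0049], [0, -0.0048, 0.0053], [0, -0.0043, 0.0057], [0, -0.0038, 0.006], [0, -0.0033, 0.0063], [0, -0.0028, 0.0066], [0, -0.0022, 0.0068], [0, -0.0016, 0.007], [0, -0.001, 0.0071], [0, -0.0004, 0.0071]]
[-60.7  47.8] [[0, -0.0, 0.0023], [0, 0.0, 0.0023], [0, 0.0001, 0.0023]]
```

>>> jog_arm(
  turn=[
    [0, 0, 0],
    [0, 0, 0],
    [0, 0, 0],
    [0, 0, 0],
    [0, 0, 0],
    [0, 0, 0],
    [0, 0, 0],
    [0, 0, 0],
  ],
  delta_pos=[
    [0, -0.002, 0],
    [0, -0.0059, 0.004],
    [0, -0.0056, 0.0045],
    [0, -0.0052, 0.0049],
    [0, -0.0048, 0.0053],
    [0, -0.0043, 0.0057],
    [0, -0.0038, 0.006],
    [0, 0, 0],
  ],
  gripper=[0.005, 0.005, 0.005, 0.005, 0.005, 0.005, 0.005, 0.005],
)

```text
time: 23.08
tool_pos: [0.6191, -0.0151, 0.0746]
tcp_rot: [1.969, 2.445, 0.003]
wrist_force: [-1.8, -0.9, 4.0]
width: 0.098
grip_force: 51.2
```

Run:
```python
from h import *
print(jig()); s=read_state(); print(s["tool_pos"],s["width"],s["grip_force"])
```

```text
TCPjig [-50.42 -50.33] Fjig [-1.98 -0.53] Fz 4.04 tau [-0.    0.1  -0.02] t 23.08
[ 0.61908415 -0.01507315  0.07457925] 0.09786628371097891 51.2497079372406
```

>>> jog_arm(
  turn=[
    [0, 0, 0],
    [0, 0, 0],
    [0, 0, 0],
    [0, 0, 0],
    [0, 0, 0],
    [0, 0, 0],
    [0, 0, 0],
  ],
  delta_pos=[
    [0, -0.0033, 0.0063],
    [0, -0.0028, 0.0066],
    [0, -0.0022, 0.0068],
    [0, -0.0016, 0.007],
    [0, -0.001, 0.0071],
    [0, -0.0004, 0.0068],
    [0, 0, 0],
  ],
  gripper=[0.005, 0.005, 0.005, 0.005, 0.005, 0.005, 0.005],
)

```text
time: 23.67
tool_pos: [0.6068, -0.0176, 0.0304]
tcp_rot: [-1.97, -2.447, 0.001]
wrist_force: [-0.6, -1.9, -2.4]
width: 0.095
grip_force: 53.6
```

Run:
```python
from h import *
print(jig()); s=read_state(); print(s["tool_pos"],s["width"],s["grip_force"])
```

```text
TCPjig [-62.94 -50.21] Fjig [-0.96 -1.72] Fz -2.39 tau [-0.28 -0.11 -0.03] t 23.67
[ 0.60683219 -0.01762297  0.0304486 ] 0.09493549711220246 53.59443783760071
```

>>> jog_arm(
  turn=[
    [0, 0, 0],
    [0, 0, 0],
    [0, 0, 0],
  ],
  delta_pos=[
    [0, 0, 0.001],
    [0, 0, 0.001],
    [0, 0, 0],
  ],
  gripper=[0.005, 0.005, 0.005],
)

```text
time: 23.92
tool_pos: [0.6069, -0.0176, 0.03]
tcp_rot: [-1.969, -2.447, 0.002]
wrist_force: [-2.2, -2.4, -1.0]
width: 0.094
grip_force: 53.6
```

>>> jog_arm(
  turn=[
    [0, 0, 0],
    [0, 0, 0],
  ],
  delta_pos=[
    [0, 0, 0.001],
    [0, 0, 0],
  ],
  gripper=[0.005, 0.005],
)

```text
time: 24.08
tool_pos: [0.6069, -0.0176, 0.0293]
tcp_rot: [-1.969, -2.447, 0.001]
wrist_force: [-2.6, -3.9, -0.9]
width: 0.097
grip_force: 53.6
```

>>> jog_arm(
  turn=[
    [0, 0, 0],
    [0, 0, 0],
    [0, 0, 0],
  ],
  delta_pos=[
    [0, 0, 0.001],
    [0, 0, 0],
    [0, 0, 0],
  ],
  gripper=[0.005, 0.005, 0.005],
)

```text
time: 24.33
tool_pos: [0.6069, -0.0176, 0.0285]
tcp_rot: [-1.97, -2.447, 0.001]
wrist_force: [-3.7, -4.3, -0.9]
width: 0.095
grip_force: 53.7
```

>>> jog_arm(
  turn=[
    [0, 0, 0],
    [0, 0, 0],
    [0, 0, 0],
  ],
  delta_pos=[
    [0, 0, 0.001],
    [0, 0, 0],
    [0, 0, 0],
  ],
  gripper=[0.005, 0.005, 0.005],
)

```text
time: 24.58
tool_pos: [0.6069, -0.0176, 0.0275]
tcp_rot: [-1.969, -2.447, 0.001]
wrist_force: [-2.5, -4.4, -0.2]
width: 0.095
grip_force: 53.7
```

Run:
```python
from h import *
print(jig()); s,im=snap("side","s9"); print(s["tool_pos"],s["width"],s["grip_force"],Ro.from_rotvec(s["tcp_rot"]).as_matrix()[:,2])
```

```text
TCPjig [-62.87 -50.16] Fjig [-3.37 -3.76] Fz -0.18 tau [-0.55  0.25 -0.01] t 24.58
[ 0.6068868  -0.01756022  0.0275286 ] 0.09544223978989187 53.707709312438965 [-5.77969536e-04 -3.24465327e-04 -9.99999780e-01]
```

>>> jog_arm(
  turn=[
    [0, 0, 0],
    [0, 0, 0],
    [0, 0, 0],
  ],
  delta_pos=[
    [0, 0, 0.001],
    [0, 0, 0],
    [0, 0, 0],
  ],
  gripper=[0.005, 0.005, 0.005],
)

```text
time: 24.88
tool_pos: [0.6069, -0.0176, 0.0266]
tcp_rot: [-1.97, -2.447, 0.001]
wrist_force: [-3.2, -3.9, 0.7]
width: 0.093
grip_force: 53.7
```

>>> jog_arm(
  turn=[
    [0, 0, 0],
    [0, 0, 0],
    [0, 0, 0],
  ],
  delta_pos=[
    [0, 0, 0.001],
    [0, 0, 0],
    [0, 0, 0],
  ],
  gripper=[0.005, 0.005, 0.005],
)

```text
time: 25.13
tool_pos: [0.6069, -0.0176, 0.0256]
tcp_rot: [-1.97, -2.447, 0.001]
wrist_force: [-3.5, -3.2, 0.2]
width: 0.091
grip_force: 53.8
```

Run:
```python
from h import *
print(jig())
```

```text
TCPjig [-62.84 -50.2 ] Fjig [-4.07 -2.35] Fz 0.22 tau [-0.48  0.22 -0.03] t 25.13
```

>>> jog_arm(
  turn=[
    [0, 0, 0],
    [0, 0, 0],
    [0, 0, 0],
  ],
  delta_pos=[
    [0, 0, 0.001],
    [0, 0, 0],
    [0, 0, 0],
  ],
  gripper=[0.005, 0.005, 0.005],
)

```text
time: 25.38
tool_pos: [0.6069, -0.0176, 0.0242]
tcp_rot: [-1.969, -2.447, 0.001]
wrist_force: [-2.3, -3.9, -2.2]
width: 0.096
grip_force: 54.1
```

>>> jog_arm(
  turn=[
    [0, 0, 0],
    [0, 0, 0],
    [0, 0, 0],
  ],
  delta_pos=[
    [0, 0, 0.001],
    [0, 0, 0],
    [0, 0, 0],
  ],
  gripper=[0.005, 0.005, 0.005],
)

```text
time: 25.63
tool_pos: [0.6069, -0.0175, 0.0232]
tcp_rot: [-1.969, -2.447, 0.001]
wrist_force: [-1.5, -5.0, -3.0]
width: 0.095
grip_force: 54.1
```

Run:
```python
from h import *
print(jig())
```

```text
TCPjig [-62.85 -50.13] Fjig [-2.54 -4.59] Fz -2.99 tau [-0.69  0.26 -0.02] t 25.63
```

>>> jog_arm(
  turn=[
    [0, 0, 0],
    [0, 0, 0],
    [0, 0, 0],
  ],
  delta_pos=[
    [0, 0, 0.001],
    [0, 0, 0],
    [0, 0, 0],
  ],
  gripper=[0.005, 0.005, 0.005],
)

```text
time: 25.88
tool_pos: [0.6069, -0.0175, 0.0223]
tcp_rot: [-1.969, -2.447, 0.001]
wrist_force: [-2.7, -4.1, -2.8]
width: 0.091
grip_force: 54.1
```

>>> jog_arm(
  turn=[
    [0, 0, 0],
    [0, 0, 0],
    [0, 0, 0],
  ],
  delta_pos=[
    [0, 0, 0.001],
    [0, 0, 0],
    [0, 0, 0],
  ],
  gripper=[0.005, 0.005, 0.005],
)

```text
time: 26.13
tool_pos: [0.607, -0.0176, 0.0221]
tcp_rot: [-1.969, -2.447, 0.001]
wrist_force: [-5.1, -4.3, 2.9]
width: 0.092
grip_force: 54.6
```

Run:
```python
from h import *
print(jig())
s,im=snap("wrist","w9"); s2,im2=snap("side","s9")
th=.2153;R=np.array([[np.cos(th),-np.sin(th)],[np.sin(th),np.cos(th)]]);t=np.array([.65759,.04487])
a0=np.arctan2(-.011,.085); r=np.hypot(.085,.011)
for a in (.05,.1,.15,.2):
    P=np.array([(.025-r*np.cos(a0+a),y,.046+r*np.sin(a0+a)+dz) for y in (.005,-.02) for dz in(0,.005)]); W=np.c_[P[:,:2]@R.T+t,P[:,2]]
    print(a,proj("side",W).round(1).tolist(),proj("wrist",W,s).round(1).tolist())
g=cv2.cvtColor(im2,cv2.COLOR_RGB2GRAY); u=np.round(proj("side",np.array([[*(R@[-.06,0]+t),.041]]))[0]).astype(int); print(u); print(g[u[1]-12:u[1]+12:1,u[0]-14:u[0]+15:2])
```

```text
TCPjig [-62.76 -50.19] Fjig [-5.85 -3.09] Fz 2.85 tau [-0.63  0.59  0.  ] t 26.13
0.05 [[247.7, 213.7], [247.7, 212.2], [248.7, 206.4], [248.6, 204.9]] [[257.1, 152.2], [257.2, 154.2], [257.0, 205.3], [257.1, 209.1]]
0.1 [[247.8, 212.4], [247.8, 211.0], [248.7, 205.1], [248.7, 203.7]] [[256.7, 153.9], [256.7, 156.1], [256.6, 208.6], [256.6, 212.7]]
0.15 [[247.8, 211.2], [247.7, 209.7], [248.7, 203.9], [248.7, 202.4]] [[256.7, 155.7], [256.7, 158.1], [256.6, 212.1], [256.6, 216.5]]
0.2 [[247.7, 209.9], [247.6, 208.4], [248.6, 202.6], [248.6, 201.1]] [[257.2, 157.7], [257.3, 160.2], [257.1, 215.8], [257.1, 220.6]]
[248 212]
[[169 170 173 174 165  95  39  75  80  74  73  34  89 177 167]
 [174 169 173 174 163  94  38  74  76  77  74  32  93 179 163]
 [173 171 176 171 167 126  36  75  78  72  73  27  91 178 160]
 [172 173 175 166 168 167  92  76  80  71  74  30 142 176 158]
 [171 173 173 164 172 176 159  69  80  70  74  98 172 166 161]
 [173 173 173 164 174 175 170  89  80  91  75  86 172 164 161]
 [172 175 171 164 174 174 175 137  79  97  85 100 170 161 163]
 [174 174 168 170 178 176 173
[... 342 characters left out ...]
7  81]
 [121 141 157 175 175 176  78  74  78  79  78  81  81  80  77]
 [ 83  94  96  99 117 124 119  81  83  79  78  77  79  81  81]
 [ 81  76  77  80  81  83  86  79  78  80  80  81  82  80  81]
 [ 75  73  74  75  75  76  75  54  60  63  72  70  77  78  77]
 [ 75  76  75  75  75  73  69  36  40  39  47  46  82  77  80]
 [ 44  51  49  55  58  58  67  60  36  35  35  44  77  79  80]
 [ 40  41  39  37  43  40  44  42  39  33  38  38  80  81  81]
 [ 37  37  35  43  36  38  37  39  31  37  38  36  79  80  77]
 [ 78  76  69  67  66  55  56  48  47  37  35  43  76  82  78]
 [ 80  80  84 102 103  85 115  73  76  75  75  68  77  77  78]
 [ 59  60  63  69  73  71  81  78  79  79  81  78  82  81  81]]
```

Contact: Fz jumped from −2.8 to +2.9 N with the grip height at the bar-on-strip height (TCP + 19 = 41 mm). I'll ease the side load, release and back off upward.

>>> jog_arm(
  turn=[
    [0, 0, 0],
    [0, 0, 0],
    [0, 0, 0],
    [0, 0, 0],
    [0, 0, 0],
    [0, 0, 0],
    [0, 0, 0],
  ],
  delta_pos=[
    [0, -0.001, 0],
    [0, 0, 0],
    [0, 0, 0],
    [0, 0, 0],
    [0, 0, 0],
    [0, 0, 0],
    [0, 0, 0],
  ],
  gripper=[0.005, 0.012, 0.018, 0.025, 0.035, 0.045, 0.045],
)

```text
time: 26.82
tool_pos: [0.6065, -0.0174, 0.0216]
tcp_rot: [1.97, 2.447, 0.001]
wrist_force: [-0.0, -0.4, -0.5]
width: 0.528
grip_force: 0.0
```

>>> jog_arm(
  turn=[
    [0, 0, 0],
    [0, 0, 0],
    [0, 0, 0],
    [0, 0, 0],
    [0, 0, 0],
    [0, 0, 0],
    [0, 0, 0],
    [0, 0, 0],
  ],
  delta_pos=[
    [0, 0, -0.01],
    [0, 0, -0.02],
    [0, 0, -0.03],
    [0, 0, -0.03],
    [0, 0, -0.03],
    [0, 0, -0.03],
    [0, 0, 0],
    [0, 0, 0],
  ],
  gripper=[0.045, 0.045, 0.045, 0.045, 0.045, 0.045, 0.045, 0.045],
)

```text
time: 27.48
tool_pos: [0.6085, -0.0177, 0.1755]
tcp_rot: [1.966, 2.443, 0.006]
wrist_force: [-0.2, 0.1, -0.1]
width: 0.527
grip_force: 0.0
```

Run:
```python
from h import *
print(jig())
s,im=snap("wrist","w10")
th=.2153;R=np.array([[np.cos(th),-np.sin(th)],[np.sin(th),np.cos(th)]]);t=np.array([.65759,.04487])
def pr(P): P=np.array(P,float); return proj("wrist",np.c_[P[:,:2]@R.T+t,P[:,2]],s).round(1)
print("ball exp",pr([(-.0605,-.0768,.041)]),"tail exp",pr([(-.178,.012,.036),(-.178,-.012,.036)]).tolist())
hsv=cv2.cvtColor(im,cv2.COLOR_RGB2HSV)
u=np.round(pr([(-.0605,-.0768,.041)])[0]).astype(int); g=hsv[...,2]
m=(g[u[1]-14:u[1]+14,u[0]-14:u[0]+14]<60); ys,xs=np.where(m); print("ball seen",xs.mean()+u[0]-14,ys.mean()+u[1]-14,m.sum())
b=pr([(-.160,0,.036)])[0].round().astype(int); print(b); sel=(hsv[...,1]<25)&(g>90)
for dy in (-3,0,3): x=np.where(sel[b[1]+dy,b[0]-25:b[0]+25])[0]+b[0]-25; print("tail row",b[1]+dy,x.min(),x.max())
x=b[0]; col=np.where(sel[b[1]-25:b[1]+25,x])[0]+b[1]-25; print("edges rows",col.min(),col.max(),"exp",pr([(-.16,.012,.036),(-.16,-.012,.036)]).tolist())
```

```text
TCPjig [-61.36 -50.62] Fjig [-0.16  0.12] Fz -0.12 tau [ 0.   -0.01  0.08] t 27.48
ball exp [[253.8 204.8]] tail exp [[132.2, 117.0], [135.1, 141.8]]
ball seen 253.57142857142856 205.48214285714286 56
[152 129]
tail row 126 133 146
tail row 129 134 150
tail row 132 134 155
edges rows 131 139 exp [[150.6, 116.8], [153.0, 141.6]]
```

Run:
```python
from h import *
s=read_state(); im=cv2.imread("pics/w10.png"); hsv=cv2.cvtColor(im,cv2.COLOR_BGR2HSV)
th=.2153;R=np.array([[np.cos(th),-np.sin(th)],[np.sin(th),np.cos(th)]]);t=np.array([.65759,.04487])
J=lambda px,z=.036:((ray("wrist",px,z,s)[:,:2]-t)@R*1e3).round(1).tolist()
for x in (140,150,160,170,180):
    k=np.where(hsv[105:155,x,1]<40)[0]+105; print(x,k.min(),k.max(),J([(x,k.min()-.5),(x,k.max()+.5)]))
for y in (122,130,136):
    k=np.where(hsv[y,115:160,1]<40)[0]+115; print(y,J([(k.min()-.5,y)]))
```

```text
140 116 140 [[-171.6, 14.1], [-174.3, -9.9]]
150 116 140 [[-161.9, 13.9], [-164.4, -9.9]]
160 116 140 [[-152.2, 13.9], [-154.4, -10.0]]
170 116 139 [[-142.6, 13.8], [-144.5, -9.1]]
180 116 140 [[-133.0, 13.7], [-134.7, -10.1]]
122 [[-179.7, 8.0]]
130 [[-179.6, 0.4]]
136 [[-180.3, -5.4]]
```

Tail looks 1–2 mm off nominal. I'll compare it against jig landmarks (brass screws) in the views before and after lowering the clip.

Run:
```python
from h import *
th=.2153;R=np.array([[np.cos(th),-np.sin(th)],[np.sin(th),np.cos(th)]]);t=np.array([.65759,.04487])
s10=read_state(); v=np.load("w7.npy")
for fn,s in (("w7",dict(tool_pos=v[:3],tcp_rot=v[3:])),("w10",s10)):
    im=cv2.imread("pics/%s.png"%fn); hsv=cv2.cvtColor(im,cv2.COLOR_BGR2HSV)
    J=lambda px,z:(ray("wrist",px,z,s)[:,:2]-t)@R*1e3
    pr=lambda P:proj("wrist",[[*(R@P[:2]+t),P[2]]],s)[0]
    m=((hsv[...,1]>150)&(hsv[...,2]>150)).astype(np.uint8)
    n,_,st,c=cv2.connectedComponentsWithStats(m)
    for i in range(1,n):
        p=J([c[i]],.031)[0]
        if st[i,4]>3 and -120<p[0]<-100 and abs(p[1])<25: print(fn,"screw",p.round(1),st[i,4])
    for y in (-6,0,6):   # scan profile along strip x at tail
        X=np.arange(-190,-165,.25); V=np.array([cv2.getRectSubPix(hsv[...,1].astype(np.float32),(1,1),tuple(map(float,pr(np.array([x/1e3,y/1e3,.036])))))[0,0] for x in X])
        print(fn,y,"tail x",X[np.where(V<50)[0].min()])
    for x in (-140,-160):
        Y=np.arange(-20,22,.25); V=np.array([cv2.getRectSubPix(hsv[...,1].astype(np.float32),(1,1),tuple(map(float,pr(np.array([x/1e3,y/1e3,.036])))))[0,0] for y in Y]); w=Y[V<50]; print(fn,x,"edges",w.min(),w.max())
```

```text
w7 screw [-106.7  -17.6] 7
w7 -6 tail x -180.25
w7 0 tail x -180.0
w7 6 tail x -179.25
w7 -140 edges -12.5 11.25
w7 -160 edges -12.25 11.0
w10 screw [-106.6  -14.7] 8
w10 -6 tail x -180.25
w10 0 tail x -180.25
w10 6 tail x -180.25
w10 -140 edges -9.5 13.75
w10 -160 edges -9.5 13.75
```

Relative to the screws, neither the tail nor the edges moved between the two views, and the ball is where a clip resting on the strip puts it. Handing in.

```bash
python3 -c "
from h import *
print(ticket.finish_job())"
```

```text
the job is handed in; nothing more can be done
None
```

The job is handed in, with no verdict shown: the strip is flush along the fence and was pressed about 6 N against the stop, and the clip was lowered onto it by its bar and let go. The pin's final position was not measured.

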